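# Press the badges and put them away

## Task

Put every badge lying on the desk flat into a pocket of the badge press, face up, one per pocket. Then give the press two full strokes: each time swing its sprung lever all the way down to the stop, hold it there for a second and let it come all the way back up. Afterwards lay all the badges flat, face up, in the open drawer and push the drawer fully home until it clicks into its catch; do not shove the other desk things about or knock the cup over.

Things in the scene. Friction and masses are not known exactly. Their poses are not given: they have to be found in the camera images.
- badge_a: a round pocket badge, aluminium rim and white domed face, diameter 50 mm, 14 mm thick (dome 1 mm more), 35 g; origin at the centre of its underside, z up out of its face. Two or three badges are on the desk, all alike; absent ones read None
- badge_b: a round pocket badge, aluminium rim and white domed face, diameter 50 mm, 14 mm thick (dome 1 mm more), 35 g; origin at the centre of its underside, z up out of its face. Two or three badges are on the desk, all alike; absent ones read None
- badge_c: a round pocket badge, aluminium rim and white domed face, diameter 50 mm, 14 mm thick (dome 1 mm more), 35 g; origin at the centre of its underside, z up out of its face. Two or three badges are on the desk, all alike; absent ones read None
- press: grey clamshell badge press, fixed to the desk; base plate 245 x 205 x 22 mm, three pockets in a row along its y axis; origin on the desk under the middle pocket; x points away from the robot towards the lever's hinge (base spans x -78 to +168 mm). Hinge posts at x = +140 mm, y = +-92 mm, 67 mm high
- press_pocket0 (a point): centre of the floor of pocket 0, 22 mm above the desk: a square pocket, 57 to 58 mm wide, within a lip 3 mm high; pockets 63 mm apart along the press's y axis
- press_pocket1 (a point): centre of the floor of pocket 1, 22 mm above the desk: a square pocket, 57 to 58 mm wide, within a lip 3 mm high; pockets 63 mm apart along the press's y axis
- press_pocket2 (a point): centre of the floor of pocket 2, 22 mm above the desk: a square pocket, 57 to 58 mm wide, within a lip 3 mm high; pockets 63 mm apart along the press's y axis
- lever (a joint): the press's sprung lever: 0 = up and open (at rest), 1.45 rad = down on its stop; the spring always lifts it back; about 4 N at the bar to start it, 7 N at the stop. A plate on it (66 mm by 190 mm, at 107 to 173 mm from the hinge) comes down 1 mm above the badges lying in the pockets, and stands almost upright behind the pockets when open
- lever_bar (a point): middle of the lever's round handle bar: 16 mm diameter, 160 mm long along the press's y axis, black grip, carried at its ends by two side arms 148 mm apart; 250 mm from the hinge, about 300 mm above the desk when open, 50 mm when down
- lever_hinge (a point): middle of the lever's hinge axis (along the press's y axis), 140 mm behind the middle pocket, 50 mm above the desk
- unit: small plywood drawer unit fixed to the desk, its drawer facing the robot; carcass 190 deep x 210 wide x 75 mm high; x points away from the robot; origin on the desk 70 mm in front of the carcass's front edge (carcass spans x +70 to +260 mm)
- drawer (a joint): how far the drawer is pulled out towards the robot (m): 0 = home; a sprung catch has to be pushed past over the last 10 mm (about 3 N), then holds it at 0; it starts 0.12 to 0.16 m open
- drawer_front (a point): middle of the top edge of the drawer front's outer face (towards the robot); front 12 mm thick, 208 mm wide, from 5 to 71 mm above the desk, with a black finger mark; there is no handle: push on the face
- drawer_floor (a point): on the drawer's inner floor, 11 mm above the desk, 80 mm behind the inner face of the drawer front; inside 166 mm deep x 172 mm wide; side and rear walls 28 mm high
- phone: a black phone lying flat, 72 x 150 x 9 mm, bystander; origin under its centre
- eraser: a white eraser, 42 x 16 x 12 mm, bystander; origin under its centre
- sharpener: a metal pencil sharpener, 25 x 16 x 12 mm, bystander; origin under its centre
- cup: a lidded paper cup, 74 mm diameter, 94 mm high, bystander; origin under its centre, z up
- mouse: a grey computer mouse, 100 x 58 x 30 mm, bystander; origin under its centre
- stapler: a black stapler, 130 x 34 x 50 mm, bystander; origin under its centre
Not all that is in view belongs to the job. Leave any orange look-alike of the badge_a alone.

How it is judged:
On the way, in this order (a step that is already met when the one before it is completed fails the run):
1. every badge lies flat in a pocket and the lever is held down on its stop (first stroke) (value of joint lever above 1.39 rad and ((horizontal distance between badge_a and press_pocket0 below 0.009 m and z of badge_a in the frame of press_pocket0 below 0.003 m) or (horizontal distance between badge_a and press_pocket1 below 0.009 m and z of badge_a in the frame of press_pocket1 below 0.003 m) or (horizontal distance between badge_a and press_pocket2 below 0.009 m and z of badge_a in the frame of press_pocket2 below 0.003 m)) and angle between each of badge_a, badge_b, badge_c's own z axis and vertical below 0.12 rad and ((horizontal distance between badge_b and press_pocket0 below 0.009 m and z of badge_b in the frame of press_pocket0 below 0.003 m) or (horizontal distance between badge_b and press_pocket1 below 0.009 m and z of badge_b in the frame of press_pocket1 below 0.003 m) or (horizontal distance between badge_b and press_pocket2 below 0.009 m and z of badge_b in the frame of press_pocket2 below 0.003 m)) and ((horizontal distance between badge_c and press_pocket0 below 0.009 m and z of badge_c in the frame of press_pocket0 below 0.003 m) or (horizontal distance between badge_c and press_pocket1 below 0.009 m and z of badge_c in the frame of press_pocket1 below 0.003 m) or (horizontal distance between badge_c and press_pocket2 below 0.009 m and z of badge_c in the frame of press_pocket2 below 0.003 m))), for 0.4 s.
2. the lever is all the way back up (value of joint lever below 0.08 rad), for 0.1 s.
3. every badge lies flat in a pocket and the lever is held down on its stop again (second stroke) (all of step 1), for 0.4 s.
4. the lever is all the way back up again (value of joint lever below 0.08 rad), for 0.1 s.
At the end, for the whole second after the job is handed in: every badge lies flat and face up (tilt under 0.4 rad) and at rest on the drawer's floor inside its walls, the drawer is home in its catch (under 3 mm open), and the lever is up (under 0.08 rad) (x of badge_a in the frame of drawer_floor between -0.08 and 0.088 m and y of badge_a in the frame of drawer_floor between -0.087 and 0.087 m and z of badge_a in the frame of drawer_floor between -0.004 and 0.02 m and angle between each of badge_a, badge_b, badge_c's own z axis and vertical below 0.4 rad and linear speed of each of badge_a, badge_b, badge_c below 0.02 m/s and x of badge_b in the frame of drawer_floor between -0.08 and 0.088 m and y of badge_b in the frame of drawer_floor between -0.087 and 0.087 m and z of badge_b in the frame of drawer_floor between -0.004 and 0.02 m and x of badge_c in the frame of drawer_floor between -0.08 and 0.088 m and y of badge_c in the frame of drawer_floor between -0.087 and 0.087 m and z of badge_c in the frame of drawer_floor between -0.004 and 0.02 m and value of joint drawer below 0.003 m and value of joint lever below 0.08 rad); the robot touches nothing.
It fails at once if a bystander (phone, eraser, sharpener, cup, mouse, stapler) is shoved more than 6 cm (distance of any of phone, eraser, sharpener, cup, mouse, stapler from where it was at the start of the episode above 0.06 m).
It fails at once if the cup is knocked over (angle between cup's own z axis and vertical above 0.6 rad).
Of badge_a, badge_b, badge_c only 2 to 3 are there at a start; the rules pass over those that are not, and their reading is None.
At some moment in a run one of badge_a, badge_b, badge_c may be knocked a few centimetres aside while the robot is not near it.
Once in a run the grip may slacken for a moment while it holds something.
It also fails if it takes over 210 s, if anything falls off the work surface, if the arm or the gripper's body presses on something with over 40 N, if the wrist force passes 120 N, or if a joint passes its speed limit or range.

## Robot

A 7-joint arm with a two-finger parallel gripper is mounted at the origin on the work surface. World frame = base frame: x ahead of the robot, y to its left, z up, the work surface at z = 0. Lengths are in m, angles in rad, forces in N, time in s.
With the tool pointing down it reaches from about 0.425 to 0.925 m from the base axis. Payload 6.8 kg.
Tool frame: the origin (TCP) lies at the very end of the fingers, on their centre line; the grasp point (between the pads) lies 19 mm behind it (tcp_to_grasp is the distance from the TCP to the grasp point, in m); z points along the fingers, y is the direction in which the jaws open and shut (so a half turn about z gives the same grasp; the last joint's range is limited). The gripper opens to 85 mm and grips with 20 to 120 N. Pads are 22 mm wide; open, the fingers measure 114 mm over their backs; the gripper's body (76 mm by 85 mm) begins 54 mm behind the grasp point. The pads swing forward as they close: fully open they stand 13 mm farther back than shut.
Start: joints at [-1.399, 0.477, 0.022, 1.555, -0.011, 1.109, -0.083], TCP at [0.186, 0.649, 0.231] pointing down, gripper open.
Joint ranges: [-2.96, 2.96], [-0.34, 2.1], [-1.41, 1.46], [0.24, 2.44], [-1.37, 4.51], [0.17, 1.92], [-2.96, 2.96]. Speed limits (rad/s): [2.39, 2.39, 3.14, 3.14, 3.14, 3.14, 3.14].

## Interface

Orientations are given as a unit quaternion [w, x, y, z].
In Python, from station import * gives the robot as it stands.
- The arm moves only by the tool apply_moves, never from a script. Its argument "increments" is one flat list of numbers, 5 for each row, row after row: the finger opening in mm, from 0 to 85.4, then the shift along the tool's x, y, z in mm, then the turn about the tool's z in degrees. In form: [claw, tx, ty, tz, roll, claw, tx, ty, tz, roll, ...]. A call has 1 to 12 rows; each row shifts and turns the pose as measured when the row begins, along the tool's axes as they then stand; what a row does not reach is not made up. A row lasts 1/8 s, in which the tool goes at most 62.5 mm and 10.7 degrees, less where a joint would pass 70% of its speed; a pose out of reach is approached as far as the arm can. A call with a gripper value outside its range is refused whole. The fingers move at their own pace and stop on an object; "squeeze" is the grip in N (left out, the last holds). Time passes only in rows, so rows that do not move let the fingers close. It gives the time, the measured TCP pose, the force and the opening at its end, in the units of the state.
- get_obs(): the state, without advancing time (a new reading comes with each control period).
- read_camera(name): name is "side" or "top"; returns (picture, depth): 400x640x3 uint8, blue, green, red; 400x640 float32, m along the optical axis (not along the pixel's ray), 0 where there is no reading.
- get_calibration(name): a dict with "mtx" (3x3 intrinsics, pixels), "camera_from_world" (4x4, takes a point from world to camera coordinates). Camera axes: x right, y down, z forward; pixel columns grow to the right and rows downward; lengths in m; the calibration is good to about 2 mm. A picture is of the moment at which its call begins. get_calibration takes no time and is no camera call.
- hand_in(): hands the job in, once; it reports no verdict.
Trained networks look in the newest picture that a camera, given by its name, has taken for a name from the list of things; names that differ only in an ending like _2 or _b are one class to them, and where a whole thing is asked for, a point or a joint stands for the part that bears it (a point fixed in the world has none). Each returns a list of dicts, best first, with "p" (0 to 1); they miss things now and then, are a little off and sometimes report something else, mostly with a low value. They report only what shows in the picture. A call takes as long as a camera call. They do not tell look-alikes from the thing itself.
- outline_of(camera, thing): "pixels" (400x640 bool, what is visible of it) and "extent" ([centre column, centre row, width, height] in pixels, round what is visible of it).
The state is a dict: "t": time; "q": joint angles; "joint_vel": joint speeds; "joint_torque": joint torques, N m; "eef_pos": TCP position; "tool_rot": TCP orientation; "contact_force": force on the tool from outside, world axes, zero at the start; "torque": the same for the moment, N m; "gripper_width": opening from 0.0 (shut) to 1.0 (fully open).
Only numpy, scipy, OpenCV 4.12 (cv2) and the standard library are available. Lean on these libraries where they do the work, as an engineer would, in place of code of your own. Each camera call takes 0.05 s, during which the arm holds its last target.

## Working session

There is one attempt and no reset: what is moved stays moved. The work goes in short steps, Python scripts to look and compute and a tool call to move; the robot and the scene stay as the last step left them, time stands still between calls to the robot, and variables do not carry over. Pictures are saved under pics/ and viewed, and the job is handed in when it is done.

Besides the shell and the picture viewer there is one more tool, called after "Emit:" by a JSON object that holds its "api" and its "payload", one argument or row to a line. apply_moves: Moves the arm, as the interface text tells. Its arguments: {"type":"object","properties":{"increments":{"type":"array"},"squeeze":{"type":"number"}},"required":["increments"]}

```bash
ls; mkdir -p pics; python3 - <<'E'
from station import *
import cv2
print(get_obs())
for n in("side","top"):
    p,d=read_camera(n); cv2.imwrite(f"pics/{n}0.png",p)
    c=get_calibration(n); print(n,c)
E
```

```text
pics
{'t': 0.0, 'q': array([-1.3991089 ,  0.477836  ,  0.02236555,  1.55647631, -0.01153125,
        1.10930528, -0.08309458]), 'joint_vel': array([-0.00014909, -0.00084058,  0.00050875,  0.00100907,  0.00014712,
        0.00048631,  0.00062242]), 'joint_torque': array([-1.58510793e-04, -5.96447110e+01,  1.60810445e+00, -2.81196070e+01,
        1.24439568e-02,  9.25263186e-03, -3.09473978e-05]), 'eef_pos': array([0.18625639, 0.64815926, 0.23029165]), 'tool_rot': array([-6.92323280e-05,  1.39442812e-01,  9.90229672e-01, -9.45781819e-04]), 'contact_force': array([-0.41667823,  0.15868139,  0.34981383]), 'torque': array([-0.05067539, -0.03200906, -0.02642865]), 'gripper_width': 0.9990588242773014}
side {'mtx': array([[478.55348498,   0.        , 324.78348553],
       [  0.        , 478.55348498, 194.81549357],
       [  0.        ,   0.        ,   1.        ]]), 'camera_from_world': array([[ 0.84474787, -0.53460912, -0.02437469, -0.50415912],
       [-0.27838027, -0.40006331, -0.87318599,  0.31166595],
       [ 0.45706177,  0.74440744, -0.48677726,  1.32985277],
       [ 0.        ,  0.        ,  0.        ,  1.        ]])}
top {'mtx': array([[381.16269616,   0.        , 318.43193245],
       [  0.        , 381.16269616, 201.61398615],
       [  0.        ,   0.        ,   1.        ]]), 'camera_from_world': array([[ 0.01167484, -0.99984376, -0.01327256, -0.03481429],
       [-0.99810333, -0.01085011, -0.06059722,  0.57623332],
       [ 0.06044374,  0.01395485, -0.99807405,  1.30159313],
       [ 0.        ,  0.        ,  0.        ,  1.        ]])}
```

View pics/side0.png

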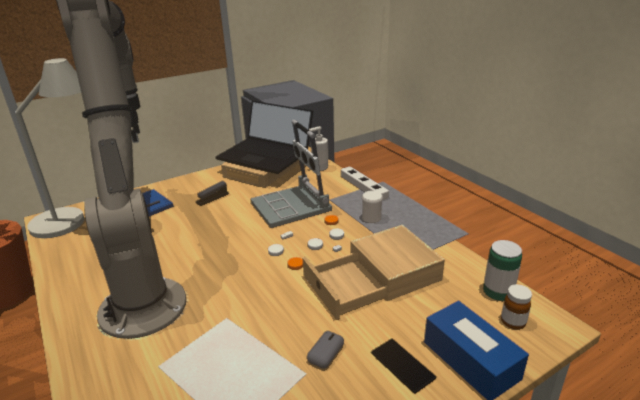

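View pics/top0.png

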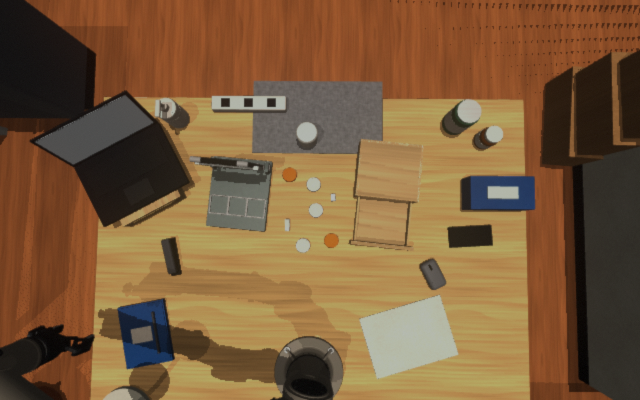

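```bash
cat > h.py <<'E'
from station import *
import numpy as np, cv2
def cal(n):
    c=get_calibration(n); return np.array(c["mtx"]),np.array(c["camera_from_world"])
def cloud(n,d):
    K,T=cal(n); v,u=np.mgrid[0:400,0:640]
    P=np.stack([(u-K[0,2])/K[0,0]*d,(v-K[1,2])/K[1,1]*d,d],-1)
    W=(P-T[:3,3])@T[:3,:3]; W[d<=0]=np.nan; return W
def ray(n,u,v,z):
    K,T=cal(n); C=-T[:3,:3].T@T[:3,3]; r=T[:3,:3].T@np.linalg.inv(K)@[u,v,1]
    return C+r*(z-C[2])/r[2]
def proj(n,p):
    K,T=cal(n); q=K@(T[:3,:3]@np.array(p)+T[:3,3]); return q[:2]/q[2]
def snap(n,f,box=None,s=1):
    p,d=read_camera(n)
    if box: x0,y0,x1,y1=box; q=cv2.resize(p[y0:y1,x0:x1],None,fx=s,fy=s,interpolation=cv2.INTER_CUBIC)
    else: q=p
    cv2.imwrite("pics/"+f+".png",q); return p,d
E
python3 - <<'E'
from h import *
p,d=snap("top","t1",(190,130,430,260),3.3)
W=cloud("top",d)
hs=cv2.cvtColor(p,cv2.COLOR_BGR2HSV)
for o in outline_of("top","badge_a"):
    m=o["pixels"]; ys,xs=np.nonzero(m)
    print("badge",o["p"],o["extent"],np.nanmedian(W[m],0),ray("top",xs.mean(),ys.mean(),.014),p[m].mean(0))
for th in("press","unit","drawer","lever","cup","eraser","sharpener","mouse","stapler","phone"):
    for o in outline_of("top",th)[:2]:
        m=o["pixels"];print(th,round(o["p"],2),np.round(o["extent"]),np.nanmedian(W[m],0).round(3))
p,d=snap("side","s1",(230,110,450,310),3)
W=cloud("side",d)
for o in outline_of("side","badge_a"):
    m=o["pixels"]; ys,xs=np.nonzero(m)
    print("badge",o["p"],o["extent"],np.nanmedian(W[m],0),ray("side",xs.mean(),ys.mean(),.010))
E
```

```text
badge 0.73 [331.1, 237.9, 14.9, 17.6] [ 0.44488464 -0.06978235  0.01437092] [ 0.44535756 -0.07065845  0.014     ] [ 36.75694444 103.25694444 176.02777778]
badge 0.69 [316.1, 211.5, 14.5, 17.0] [ 0.54779577 -0.01986462  0.01441999] [ 0.54908257 -0.01865978  0.014     ] [162.83116883 178.27272727 177.47402597]
badge 0.62 [288.1, 174.4, 8.9, 15.3] [0.67182585 0.07497092 0.01481587] [0.67072565 0.07427828 0.014     ] [ 36.70700637  98.12738854 170.96815287]
badge 0.49 [314.2, 184.3, 13.4, 13.3] [ 0.63764205 -0.00885461  0.01483799] [ 0.63754975 -0.00963155  0.014     ] [162.86394558 177.68707483 175.95238095]
press 0.71 [231. 193.  87.  76.] [0.607 0.242 0.023]
unit 0.91 [387. 198.  75. 112.] [ 0.61  -0.255  0.072]
unit 0.44 [232. 194.  85.  76.] [0.607 0.242 0.023]
drawer 0.63 [381. 225.  66.  54.] [ 0.505 -0.249  0.012]
lever 0.67 [226. 164.  69.  10.] [0.667 0.222 0.303]
cup 0.74 [307. 137.  21.  31.] [0.795 0.012 0.093]
cup 0.16 [231. 191.  80.  70.] [0.606 0.243 0.023]
sharpener 0.53 [232. 194.  80.  78.] [0.609 0.242 0.023]
sharpener 0.31 [225. 164.  75.  11.] [0.667 0.227 0.302]
mouse 0.74 [381. 222.  64.  56.] [ 0.506 -0.249  0.012]
mouse 0.56 [432. 273.  24.  26.] [ 0.334 -0.417  0.028]
stapler 0.62 [172. 256.  18.  39.] [0.389 0.469 0.043]
stapler 0.58 [233. 194.  80.  74.] [0.607 0.243 0.023]
phone 0.59 [470. 238.  41.  26.] [ 0.465 -0.55   0.009]
badge 0.69 [332.2, 220.8, 11.7, 7.5] [0.66664762 0.06941513 0.01429725] [0.66928779 0.07442265 0.01      ]
badge 0.68 [296.4, 263.3, 14.9, 19.0] [ 0.43722201 -0.07962168  0.0144283 ] [ 0.43976689 -0.0743495   0.01      ]
badge 0.67 [313.0, 244.8, 14.7, 9.8] [ 0.54407596 -0.02434935  0.0144277 ] [ 0.546493   -0.01913518  0.01      ]
badge 0.52 [276.5, 250.8, 15.2, 7.8] [0.42178693 0.01771234 0.01474895] [0.42395789 0.02444174 0.01      ]
badge 0.43 [337.6, 233.7, 15.6, 11.8] [ 0.63307322 -0.0165004   0.01486439] [ 0.63591222 -0.01001126  0.01      ]
```

View pics/t1.png

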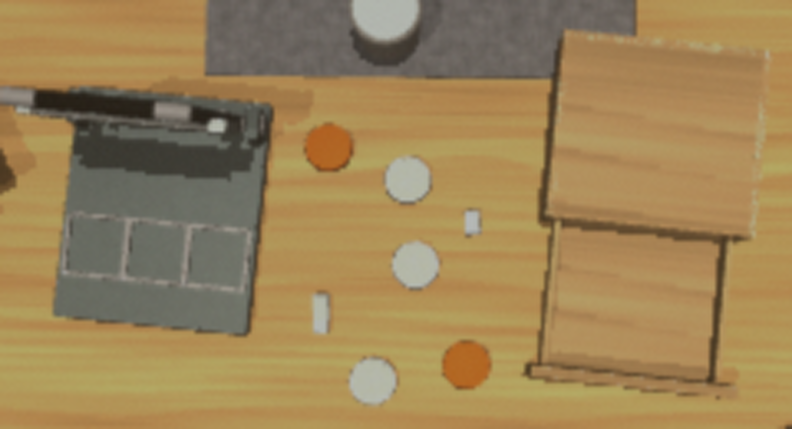

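View pics/s1.png

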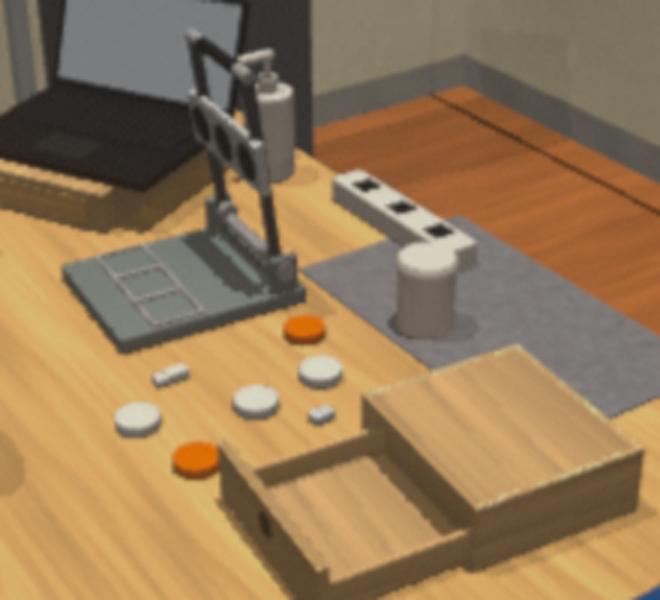

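```bash
cat >> h.py <<'E'
def rect(n,p,x0,x1,y0,y1,z,s=1000):
    # rectified: row down = -x, col right = -y
    K,T=cal(n); M=K@np.c_[T[:3,0],T[:3,1],T[:3,2]*z+T[:3,3]]
    A=np.array([[0,-1/s,x1],[-1/s,0,y1],[0,0,1.]])
    return cv2.warpPerspective(p,M@A,(int((y1-y0)*s),int((x1-x0)*s)),flags=cv2.INTER_CUBIC|cv2.WARP_INVERSE_MAP)
E
python3 - <<'E'
from h import *
import numpy as np
for n in("top","side"):
    p,d=read_camera(n); np.savez(f"/tmp/{n}.npz",p=p,d=d)
    cv2.imwrite(f"pics/r_{n}.png",cv2.resize(rect(n,p,.48,.80,.10,.38,.024,2000),None,fx=1,fy=1) )
    W=cloud(n,d)
    # white badges
    hs=cv2.cvtColor(p,cv2.COLOR_BGR2HSV)
    r=rect(n,p,.35,.75,-.12,.12,.0145,1000); h2=cv2.cvtColor(r,cv2.COLOR_BGR2HSV)
    m=((h2[...,1]<70)&(h2[...,2]>130)).astype(np.uint8)
    k,l,st,c=cv2.connectedComponentsWithStats(m)
    for i in range(1,k):
        if st[i,4]>150: print(n,"white",.75-c[i,1]/1000,.12-c[i,0]/1000,st[i,2:])
    m=((h2[...,0]<14)&(h2[...,1]>200)).astype(np.uint8)
    k,l,st,c=cv2.connectedComponentsWithStats(m)
    for i in range(1,k):
        if st[i,4]>150: print(n,"orange",.75-c[i,1]/1000,.12-c[i,0]/1000,st[i,2:])
    r=rect(n,p,.35,.8,-.38,-.12,.012,1500); cv2.imwrite(f"pics/d_{n}.png",r)
E
```

```text
top white 0.6381586387434555 -0.008835078534031426 [  49   50 1910]
top white 0.5932781954887218 -0.07749624060150376 [ 17  26 399]
top white 0.5481310959622443 -0.018213424226533825 [  50   50 1907]
top white 0.496160237388724 0.08039169139465875 [ 18  42 674]
top white 0.4262081589958159 0.025041317991631798 [  49   50 1912]
top orange 0.6824205607476636 0.0834828660436137 [ 30  25 321]
side white 0.6364120851906885 -0.010583457157008425 [  52   52 2019]
side white 0.5906400862068966 -0.08138577586206897 [ 22  29 464]
side white 0.5462497512437812 -0.020173631840796014 [  52   52 2010]
side white 0.49259553349875934 0.07605210918114144 [ 23  44 806]
side white 0.42428784860557767 0.023121513944223113 [  52   52 2008]
side orange 0.6572070393374742 0.05438923395445133 [ 37  43 483]
side orange 0.43123646723646725 -0.09625356125356127 [ 33  40 351]
```

View pics/r_top.png

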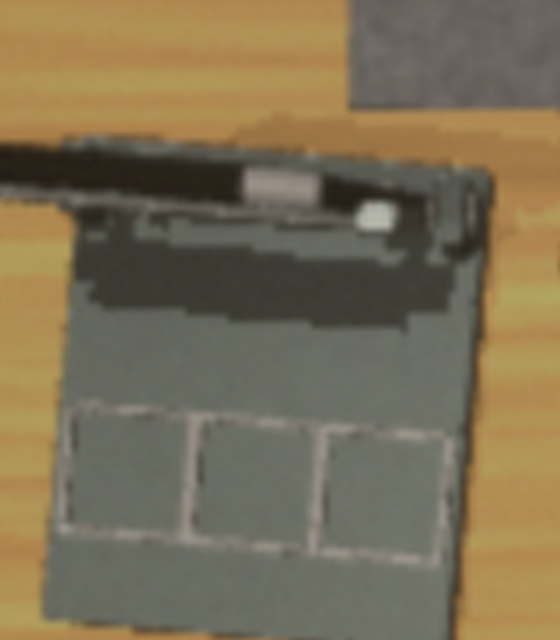

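View pics/r_side.png

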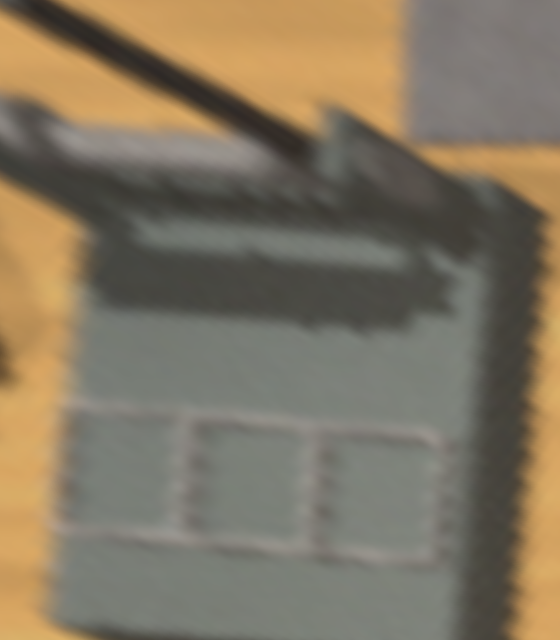

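View pics/d_top.png

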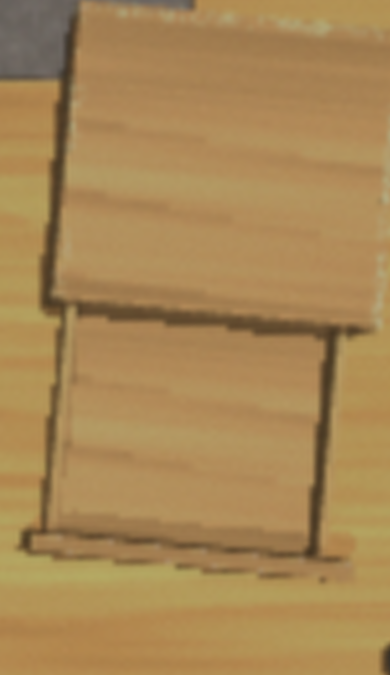

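```bash
python3 - <<'E'
from h import *
from scipy.optimize import minimize
from scipy.ndimage import map_coordinates
for n in("top","side"):
    p=np.load(f"/tmp/{n}.npz")["p"].astype(float)
    f=cv2.GaussianBlur(p[...,2]-p[...,1]*1.0+0.3*p.sum(2)/3,(0,0),.7)
    K,T=cal(n)
    t=np.linspace(-94,94,190);s=np.linspace(-31,31,63)
    L=[np.c_[np.full_like(t,x),t] for x in(-31,31)]+[np.c_[s,np.full_like(s,y)] for y in(-94,-31.5,31.5,94)]
    L=np.vstack(L)/1000
    def val(a):
        c,s_=np.cos(a[2]),np.sin(a[2])
        X=np.c_[a[0]+c*L[:,0]-s_*L[:,1],a[1]+s_*L[:,0]+c*L[:,1],np.full(len(L),.025)]
        q=(X@T[:3,:3].T+T[:3,3])@K.T; q=q[:,:2]/q[:,2:]
        return -map_coordinates(f,[q[:,1],q[:,0]],order=1).mean()
    best=None
    for dx in np.arange(-8,9,2):
        for dy in np.arange(-8,9,2):
            for yw in(-.1,-.08,-.06):
                a=(.5588+dx/1000,.2525+dy/1000,yw); v=val(a)
                if best is None or v<best[0]: best=(v,a)
    r=minimize(val,best[1],method="Nelder-Mead",options=dict(initial_simplex=[np.array(best[1])+np.array(e) for e in([0,0,0],[.003,0,0],[0,.003,0],[0,0,.02])]))
    print(n,r.x,r.fun)
    # base plate top
    d=np.load(f"/tmp/{n}.npz")["d"]; W=cloud(n,d)
    m=(W[...,2]>.017)&(W[...,2]<.03)&(W[...,1]>.12)&(W[...,1]<.4)&(W[...,0]>.4)&(W[...,0]<.8)
    print(np.nanmedian(W[m],0), cv2.minAreaRect((W[m][:,:2]*1000).astype(np.float32)))
    # unit top
    m=(W[...,2]>.068)&(W[...,2]<.08)&(W[...,1]<-.1)&(W[...,1]>-.42)&(W[...,0]>.35)&(W[...,0]<.9)
    mm=m&(W[...,0]>.55); print("carc",np.nanmedian(W[mm][:,2]),cv2.minAreaRect((W[mm][:,:2]*1000).astype(np.float32)))
    mm=m&(W[...,0]<.5); print("front",cv2.minAreaRect((W[mm][:,:2]*1000).astype(np.float32)))
    m=(W[...,2]>.006)&(W[...,2]<.016)&(W[...,1]<-.15)&(W[...,1]>-.38)&(W[...,0]>.40)&(W[...,0]<.7)
    m=(W[...,2]>.2)&(W[...,2]<.33)&(W[...,1]<.4)&(W[...,1]>.1)&(W[...,0]>.6)&(W[...,0]<.8)
    X=W[m]; print("bar",X.mean(0),np.percentile(X,[1,50,99],axis=0).round(3).tolist())
E
```

```text
top [ 0.55859871  0.25328307 -0.08640658] -39.601459393435775
[0.58879556 0.24752803 0.02244413] ((603.3366088867188, 248.31924438476562), (206.19825744628906, 244.92889404296875), 84.7782974243164)
carc 0.07509901462658491 ((681.7470703125, -262.9670715332031), (210.6557159423828, 190.5450897216797), 84.5495834350586)
front ((432.2265319824219, -239.7105712890625), (205.66310119628906, 11.866101264953613), 84.61647033691406)
bar [0.66696747 0.23430264 0.27769027] [[0.655, 0.148, 0.207], [0.667, 0.234, 0.303], [0.68, 0.328, 0.31]]
side [ 0.5320632   0.48893058 -0.8255512 ] -73.2980349396841
[0.5859387  0.23860935 0.02357794] ((599.3407592773438, 248.20883178710938), (215.0625762939453, 246.25946044921875), 86.9013671875)
carc 0.07581743900503346 ((680.436279296875, -261.572998046875), (217.91815185546875, 195.6066436767578), 84.9493179321289)
front ((430.1930847167969, -238.19854736328125), (207.841064453125, 14.321972846984863), 84.70052337646484)
bar [0.66598184 0.23206261 0.25243964] [[0.653, 0.149, 0.201], [0.665, 0.225, 0.243], [0.687, 0.331, 0.309]]
```

```bash
cat >> h.py <<'E'
from scipy.spatial.transform import Rotation as Ro
def goal(x,y,z,ang=-5.1):
    o=get_obs(); q=o["tool_rot"]; R=Ro.from_quat([q[1],q[2],q[3],q[0]]).as_matrix()
    d=R.T@(np.array([x,y,z])-o["eef_pos"])*1000
    cur=np.degrees(np.arctan2(R[1,1],R[0,1])); t=(cur-ang+90)%180-90
    print("t",round(o["t"],2),"pos",o["eef_pos"].round(4),"tilt",np.degrees(np.arccos(-R[2,2])).round(2),"yang",cur.round(1),"F",o["contact_force"].round(1),"w",round(o["gripper_width"]*85.4,1))
    print("delta tool mm",d.round(1),"turn",round(t,1),"dist",np.linalg.norm(d).round(1))
E
python3 -c "
from h import *
goal(.637,-.010,.20)"
```

```text
t 0.9 pos [0.1864 0.6488 0.2313] tilt 0.01 yang 74.0 F [-1.1 -0.1 -0.8] w 85.2
delta tool mm [-615.  -508.7   31.3] turn 79.1 dist 798.8
```

Emit:
{"api": "apply_moves", "payload": {
  "increments": [64,0,0,0,10,64,0,0,0,10,64,0,0,0,10,64,0,0,0,10,64,0,0,0,10,64,0,0,0,10,64,0,0,0,10,64,0,0,0,9,64,0,0,0,0],
  "squeeze": 30
}}

```text
t: 2.02
eef_pos: [0.186, 0.6489, 0.2315]
tool_rot: [-0.0, 0.752, 0.659, -0.0]
contact_force: [0.5, -0.3, -0.7]
gripper_width: 0.748
```

```bash
python3 -c "
from h import *
goal(.637,-.010,.20)"
```

```text
t 2.02 pos [0.186  0.6489 0.2315] tilt 0.04 yang -7.5 F [ 0.5 -0.3 -0.7] w 63.9
delta tool mm [-594.3  533.2   31. ] turn -2.4 dist 799.1
```

Emit:
{"api": "apply_moves", "payload": {
  "increments": [64,-20,18,0,-2.4,64,-45,40,2,0,64,-45,40,3,0,64,-45,40,3,0,64,-45,40,3,0,64,-45,40,3,0,64,-45,40,3,0,64,-45,40,3,0,64,-45,40,3,0,64,-45,40,3,0,64,-45,40,3,0,64,-45,40,3,0]
}}

```text
t: 3.52
eef_pos: [0.6212, 0.0981, 0.1988]
tool_rot: [-0.002, 0.716, 0.698, 0.005]
contact_force: [0.5, 0.5, 0.6]
gripper_width: 0.748
```

```bash
python3 -c "
from h import *
goal(.637,-.010,.10)"
```

```text
t 3.52 pos [0.6212 0.0981 0.1988] tilt 0.61 yang -1.5 F [0.5 0.5 0.6] w 63.9
delta tool mm [-108.6   18.2   97.8] turn 3.6 dist 147.3
```

Emit:
{"api": "apply_moves", "payload": {
  "increments": [64,-36,6,20,3.6,64,-36,6,25,0,64,-25,4,25,0,64,-10,1,20,0,64,0,0,5,0,64,0,0,0,0,64,0,0,0,0]
}}

```text
t: 4.4
eef_pos: [0.6365, -0.0147, 0.1017]
tool_rot: [-0.0, 0.734, 0.679, 0.007]
contact_force: [0.1, -0.5, 0.5]
gripper_width: 0.749
```

```bash
python3 -c "
from h import *
goal(.637,-.010,.001)
p,d=snap('side','s2',(230,150,430,290),4)
p,d=snap('top','t2',(250,120,370,260),4)
goal(.637,-.010,.001)
"
```

```text
t 4.4 pos [ 0.6365 -0.0147  0.1017] tilt 0.81 yang -4.4 F [ 0.1 -0.5  0.5] w 63.9
delta tool mm [  3.6  -0.8 100.7] turn 0.7 dist 100.8
t 4.5 pos [ 0.6366 -0.0148  0.1018] tilt 0.82 yang -4.4 F [-0.5 -0.3 -0.2] w 64.0
delta tool mm [  3.7  -0.9 100.8] turn 0.7 dist 100.9
```

View pics/s2.png

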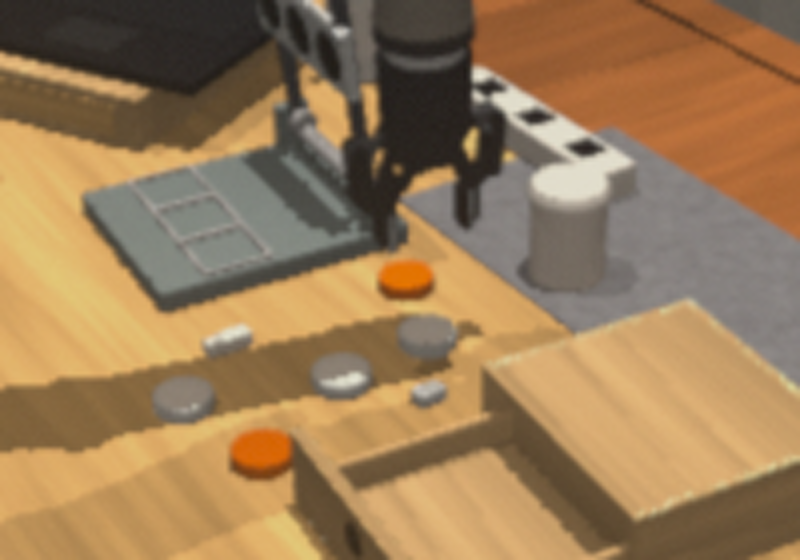

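View pics/t2.png

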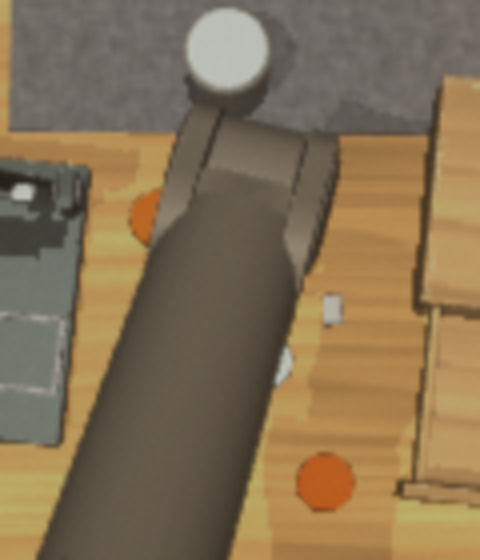

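Emit:
{"api": "apply_moves", "payload": {
  "increments": [64,2,0,18,0.7,64,2,-1,20,0,64,0,0,20,0,64,0,0,18,0,64,0,0,14,0,64,0,0,7,0,64,0,0,0,0,64,0,0,0,0]
}}

```text
t: 5.5
eef_pos: [0.6366, -0.0085, -0.0028]
tool_rot: [-0.001, 0.738, 0.675, 0.007]
contact_force: [-0.2, 1.1, 0.3]
gripper_width: 0.749
```

```bash
python3 -c "
from h import *
goal(.637,-.010,.001)
p,d=snap('side','s3',(290,180,390,260),8)
"
```

```text
t 5.5 pos [ 0.6366 -0.0085 -0.0028] tilt 0.78 yang -5.1 F [-0.2  1.1  0.3] w 64.0
delta tool mm [-1.4  0.6 -3.8] turn 0.0 dist 4.1
```

View pics/s3.png

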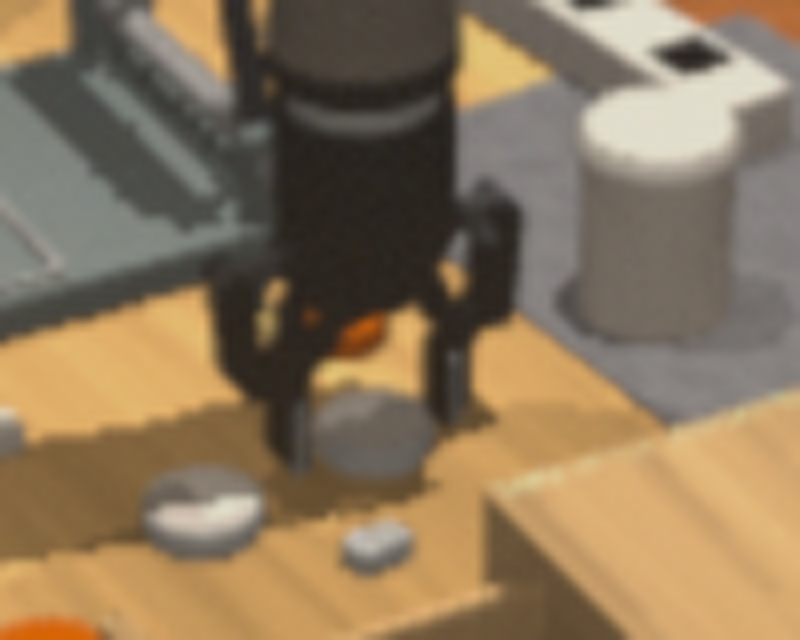

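Emit:
{"api": "apply_moves", "payload": {
  "increments": [64,-1,0,-3,0,56,0,0,0,0,46,0,0,0,0,46,0,0,0,0,44,0,0,0,0,44,0,0,0,0],
  "squeeze": 40
}}

```text
t: 6.3
eef_pos: [0.6375, -0.0094, 0.0022]
tool_rot: [0.0, 0.738, 0.675, 0.008]
contact_force: [0.6, 0.9, -0.1]
gripper_width: 0.56
```

```bash
python3 -c "
from h import *
goal(.637,-.010,.12)
"
```

```text
t 6.3 pos [ 0.6375 -0.0094  0.0022] tilt 0.91 yang -5.1 F [ 0.6  0.9 -0.1] w 47.8
delta tool mm [   0.8    0.8 -117.8] turn 0.0 dist 117.8
```

Emit:
{"api": "apply_moves", "payload": {
  "increments": [44,0,0,0,0,44,0,0,-10,0,44,0,0,-20,0,44,0,0,-25,0,44,0,0,-25,0,44,0,0,-15,0,44,0,0,0,0]
}}

```text
t: 7.18
eef_pos: [0.6373, -0.0109, 0.1055]
tool_rot: [0.001, 0.738, 0.675, 0.009]
contact_force: [-0.5, -0.0, -0.8]
gripper_width: 0.563
```

```bash
python3 -c "
from h import *
goal(.5521,.1893,.10)
p,d=snap('side','s4',(290,150,390,250),6)
"
```

```text
t 7.17 pos [ 0.6373 -0.0109  0.1055] tilt 1.08 yang -5.1 F [-0.5 -0.  -0.8] w 48.1
delta tool mm [ 191.7 -102.8    6.4] turn -0.0 dist 217.7
```

View pics/s4.png

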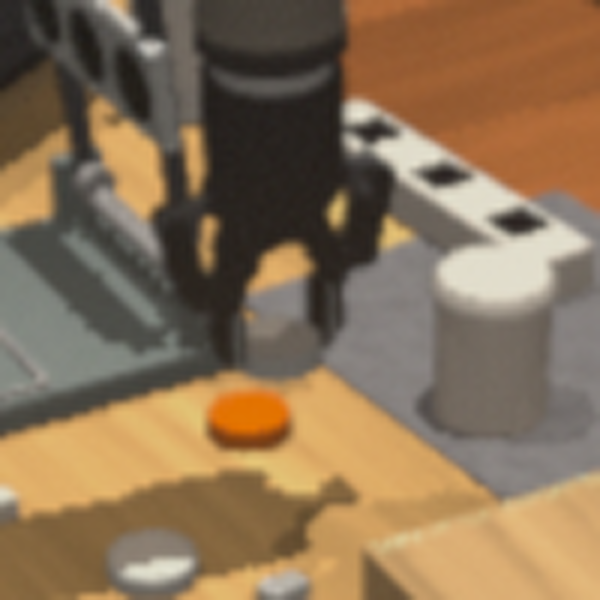

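Emit:
{"api": "apply_moves", "payload": {
  "increments": [44,10,-10,0,0,44,20,-16,0,0,44,24,-14,0,0,44,24,-12,0,0,44,24,-11,0,0,44,24,-11,0,0,44,24,-11,0,0,44,18,-8,0,0,44,10,-4,0,0,44,4,-2,0,0,44,0,0,0,0]
}}

```text
t: 8.6
eef_pos: [0.5399, 0.1888, 0.0967]
tool_rot: [-0.004, 0.737, 0.676, 0.001]
contact_force: [0.2, 0.4, -0.0]
gripper_width: 0.558
```

```bash
python3 -c "
from h import *
goal(.5521,.1893,.04)
p,d=snap('side','s5',(240,150,340,250),6)
"
```

```text
t 8.6 pos [0.5399 0.1888 0.0967] tilt 0.46 yang -5.0 F [ 0.2  0.4 -0. ] w 47.6
delta tool mm [ 1.2 12.3 56.6] turn 0.1 dist 58.0
```

View pics/s5.png

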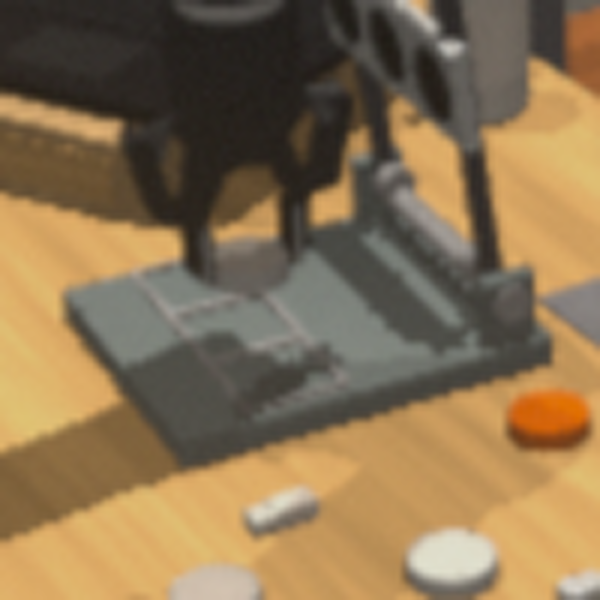

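Emit:
{"api": "apply_moves", "payload": {
  "increments": [44,1,6,15,0,44,0,6,18,0,44,0,0,16,0,44,0,0,6,0,44,0,0,0,0,44,0,0,0,0]
}}

```text
t: 9.4
eef_pos: [0.5531, 0.1858, 0.0365]
tool_rot: [-0.004, 0.739, 0.674, -0.0]
contact_force: [-0.9, 0.4, 0.4]
gripper_width: 0.563
```

```bash
python3 -c "
from h import *
goal(.5521,.1893,.025)
p,d=snap('side','s6',(250,170,330,230),9)
"
```

```text
t 9.4 pos [0.5531 0.1858 0.0365] tilt 0.42 yang -5.2 F [-0.9  0.4  0.4] w 48.1
delta tool mm [ 3.3 -1.2 11.5] turn -0.1 dist 12.1
```

View pics/s6.png

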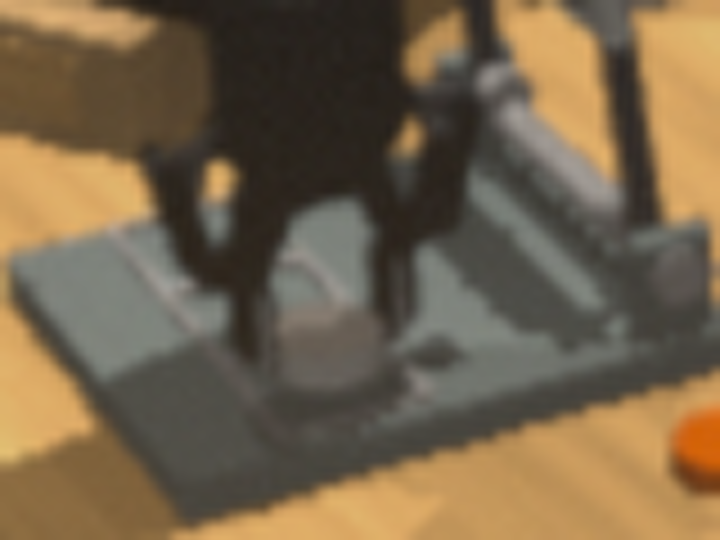

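Emit:
{"api": "apply_moves", "payload": {
  "increments": [44,3,-1,0,0,44,0,0,4,0,44,0,0,4,0,44,0,0,2,0,44,0,0,0,0]
}}

```text
t: 10.07
eef_pos: [0.5527, 0.19, 0.027]
tool_rot: [-0.003, 0.738, 0.674, 0.001]
contact_force: [-0.0, -0.2, 0.4]
gripper_width: 0.568
```

```bash
python3 -c "
from h import *
goal(.5521,.1893,.0245)
"
```

```text
t 10.07 pos [0.5527 0.19   0.027 ] tilt 0.41 yang -5.2 F [-0.  -0.2  0.4] w 48.5
delta tool mm [-0.7 -0.6  2.5] turn -0.1 dist 2.7
```

Emit:
{"api": "apply_moves", "payload": {
  "increments": [44,0,0,2,0,44,0,0,0,0,64,0,0,0,0,64,0,0,0,0,64,0,0,0,0,64,0,0,-15,0,64,0,0,-25,0,64,0,0,-30,0,64,0,0,-10,0]
}}

```text
t: 11.2
eef_pos: [0.5534, 0.1891, 0.1094]
tool_rot: [-0.003, 0.739, 0.674, 0.001]
contact_force: [-0.0, -0.4, -0.0]
gripper_width: 0.754
```

```bash
python3 -c "
from h import *
goal(.547,-.019,.10)
p,d=snap('side','s7',(250,170,330,230),9)
"
```

```text
t 11.2 pos [0.5534 0.1891 0.1094] tilt 0.4 yang -5.2 F [-0.  -0.4 -0. ] w 64.4
delta tool mm [-207.8   12.6    8.1] turn -0.1 dist 208.4
```

View pics/s7.png

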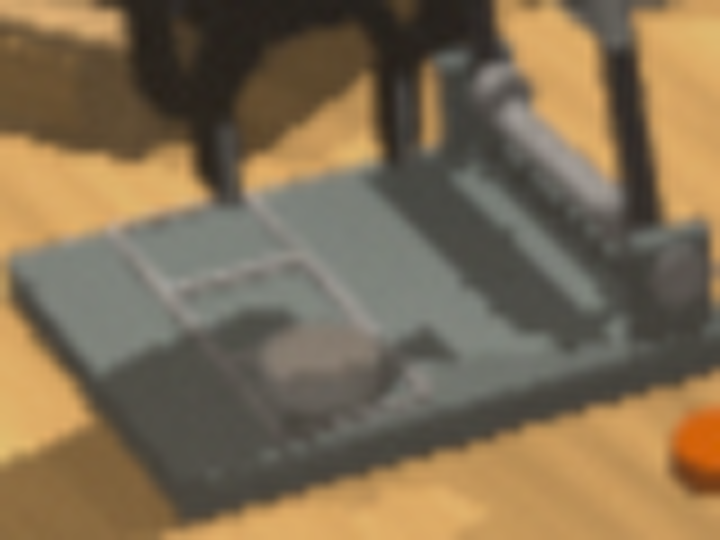

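Emit:
{"api": "apply_moves", "payload": {
  "increments": [64,-12,1,0,0,64,-25,2,0,0,64,-28,2,0,0,64,-28,2,0,0,64,-28,2,0,0,64,-28,1,0,0,64,-25,1,0,0,64,-18,0,0,0,64,-8,0,0,0,64,0,0,0,0]
}}

```text
t: 12.5
eef_pos: [0.5387, -0.0243, 0.1008]
tool_rot: [-0.006, 0.74, 0.673, -0.006]
contact_force: [0.1, 0.3, 0.2]
gripper_width: 0.75
```

```bash
cat >> h.py <<'E'
def whites(n="side",z=.0145,x0=.35,x1=.75,y0=-.12,y1=.12):
    p,d=read_camera(n); np.savez(f"/tmp/{n}.npz",p=p,d=d)
    r=rect(n,p,x0,x1,y0,y1,z,1000); h2=cv2.cvtColor(r,cv2.COLOR_BGR2HSV)
    m=((h2[...,1]<70)&(h2[...,2]>85)).astype(np.uint8)
    k,l,st,c=cv2.connectedComponentsWithStats(m)
    for i in range(1,k):
        if st[i,4]>500: print(n,"white",(x1-c[i,1]/1000).round(4),(y1-c[i,0]/1000).round(4),st[i,2:])
    return p,d
E
python3 -c "
from h import *
goal(.547,-.019,.002)
whites()
p,d=snap('side','s8',(250,170,410,290),5)
"
```

```text
t 12.5 pos [ 0.5387 -0.0243  0.1008] tilt 0.95 yang -5.4 F [0.1 0.3 0.2] w 64.0
delta tool mm [ 6.1  9.4 98.6] turn -0.3 dist 99.3
side white 0.7441 0.0178 [ 206   13 2627]
side white 0.5885 -0.085 [ 28  31 666]
side white 0.5422 -0.0263 [  63   54 2414]
side white 0.492 0.0729 [  29   46 1081]
side white 0.4213 0.0164 [  59   53 2359]
```

View pics/s8.png

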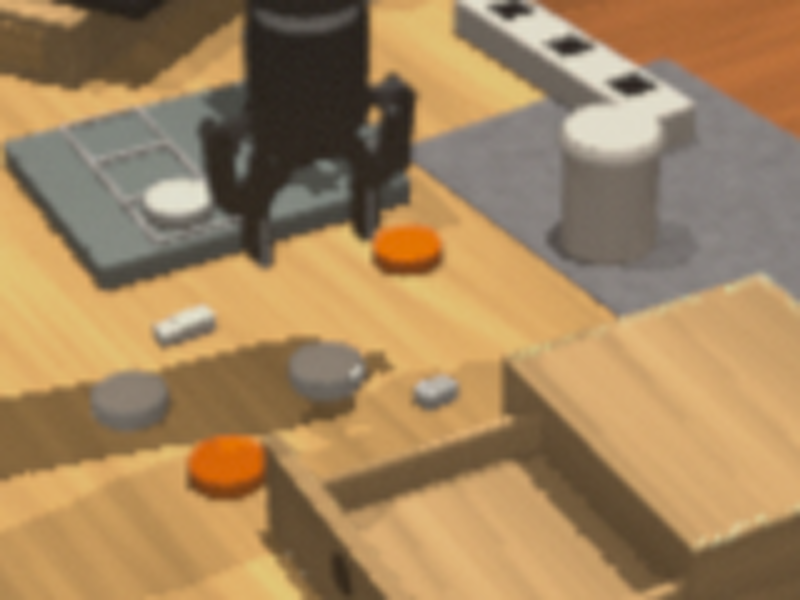

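Emit:
{"api": "apply_moves", "payload": {
  "increments": [64,3,5,10,0,64,2,4,20,0,64,1,0,20,0,64,0,0,20,0,64,0,0,14,0,64,0,0,7,0,64,0,0,0,0,64,0,0,0,0]
}}

```text
t: 13.6
eef_pos: [0.5481, -0.0126, 0.0012]
tool_rot: [-0.007, 0.737, 0.676, -0.006]
contact_force: [0.3, -0.3, 0.0]
gripper_width: 0.751
```

```bash
python3 -c "
from h import *
goal(.547,-.019,.001)
p,d=snap('side','s9',(270,200,370,270),7)
"
```

```text
t 13.6 pos [ 0.5481 -0.0126  0.0012] tilt 1.07 yang -4.9 F [ 0.3 -0.3  0. ] w 64.1
delta tool mm [-6.5 -0.6  0.2] turn 0.2 dist 6.5
```

View pics/s9.png

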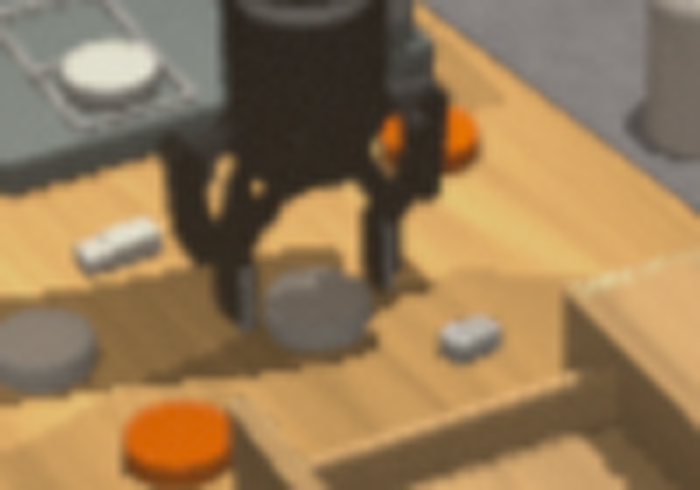

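Emit:
{"api": "apply_moves", "payload": {
  "increments": [64,-4,0,0,0.2,64,-2,0,0,0,64,0,0,0,0,50,0,0,0,0,44,0,0,0,0,44,0,0,0,0,44,0,0,0,0,44,0,0,0,0]
}}

```text
t: 14.65
eef_pos: [0.5486, -0.0191, 0.0032]
tool_rot: [-0.006, 0.738, 0.675, -0.005]
contact_force: [-1.0, -1.2, 1.2]
gripper_width: 0.557
```

```bash
python3 -c "
from h import *
goal(.5577,.252,.1)
"
```

```text
t 14.65 pos [ 0.5486 -0.0191  0.0032] tilt 0.91 yang -5.1 F [-1.  -1.2  1.2] w 47.5
delta tool mm [271.  -16.7 -96.1] turn -0.0 dist 288.0
```

Emit:
{"api": "apply_moves", "payload": {
  "increments": [44,0,0,-10,0,44,0,0,-22,0,44,0,0,-26,0,44,0,0,-22,0,44,8,0,-10,0,44,20,-2,0,0,44,26,-2,0,0,44,28,-2,0,0,44,28,-2,0,0,44,28,-2,0,0,44,28,-2,0,0,44,28,-2,0,0]
}}

```text
t: 16.15
eef_pos: [0.5516, 0.1832, 0.0976]
tool_rot: [-0.007, 0.739, 0.674, -0.006]
contact_force: [-0.7, 0.4, -1.0]
gripper_width: 0.562
```

```bash
python3 -c "
from h import *
goal(.5577,.252,.05)
"
```

```text
t 16.15 pos [0.5516 0.1832 0.0976] tilt 1.07 yang -5.2 F [-0.7  0.4 -1. ] w 48.0
delta tool mm [69.   0.7 47.7] turn -0.1 dist 83.9
```

Emit:
{"api": "apply_moves", "payload": {
  "increments": [44,25,0,0,0,44,22,0,0,0,44,14,0,5,0,44,5,0,14,0,44,0,0,14,0,44,0,0,10,0,44,0,0,3,0,44,0,0,0,0]
}}

```text
t: 17.15
eef_pos: [0.5544, 0.2521, 0.0463]
tool_rot: [-0.008, 0.738, 0.674, -0.008]
contact_force: [0.3, 0.6, -0.9]
gripper_width: 0.562
```

```bash
python3 -c "
from h import *
goal(.5577,.252,.0255)
p,d=snap('side','s10',(250,170,330,230),9)
"
```

```text
t 17.15 pos [0.5544 0.2521 0.0463] tilt 1.29 yang -5.2 F [ 0.3  0.6 -0.9] w 48.0
delta tool mm [ 0.3  3.8 20.8] turn -0.1 dist 21.1
```

View pics/s10.png

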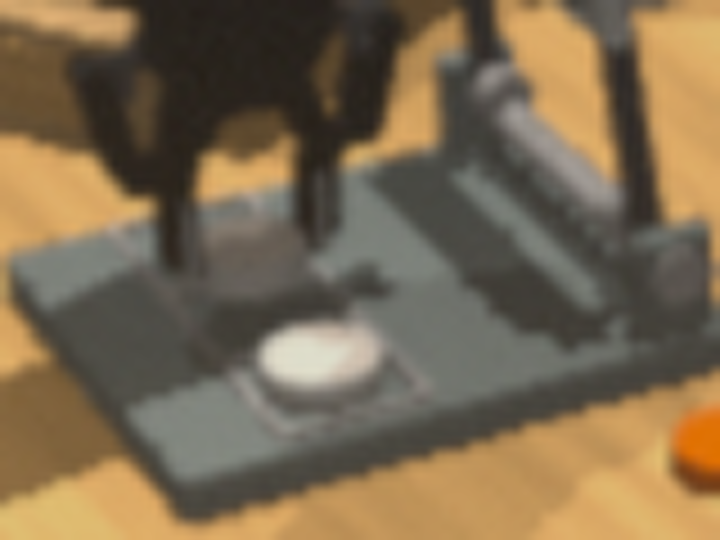

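Emit:
{"api": "apply_moves", "payload": {
  "increments": [44,0,3,5,0,44,0,0,6,0,44,0,0,5,0,44,0,0,2,0,44,0,0,1,0,44,0,0,0,0]
}}

```text
t: 17.95
eef_pos: [0.5579, 0.252, 0.027]
tool_rot: [-0.008, 0.738, 0.674, -0.007]
contact_force: [0.5, -0.1, -0.7]
gripper_width: 0.564
```

```bash
python3 -c "
from h import *
goal(.5577,.252,.0255)
"
```

```text
t 17.95 pos [0.5579 0.252  0.027 ] tilt 1.2 yang -5.2 F [ 0.5 -0.1 -0.7] w 48.2
delta tool mm [-0.  -0.1  1.5] turn -0.1 dist 1.5
```

Emit:
{"api": "apply_moves", "payload": {
  "increments": [44,0,0,1,0,44,0,0,0,0,64,0,0,0,0,64,0,0,0,0,64,0,0,0,0,64,0,0,-15,0,64,0,0,-25,0,64,-5,-5,-25,0,64,-20,-12,-5,0,64,-28,-14,0,0,64,-28,-15,0,0,64,-28,-15,0,0]
}}

```text
t: 19.45
eef_pos: [0.4909, 0.1491, 0.1063]
tool_rot: [-0.007, 0.737, 0.675, -0.002]
contact_force: [0.3, -0.4, -0.1]
gripper_width: 0.749
```

```bash
python3 -c "
from h import *
goal(.4255,.024,.10)
"
```

```text
t 19.45 pos [0.4909 0.1491 0.1063] tilt 0.81 yang -5.0 F [ 0.3 -0.4 -0.1] w 63.9
delta tool mm [-130.4  -54.1    6.2] turn 0.1 dist 141.3
```

Emit:
{"api": "apply_moves", "payload": {
  "increments": [64,-25,-9,0,0,64,-25,-9,0,0,64,-25,-9,0,0,64,-22,-9,0,0,64,-15,-7,0,0,64,-6,-4,0,0,64,0,0,0,0,64,0,0,0,0]
}}

```text
t: 20.45
eef_pos: [0.4329, 0.0311, 0.1108]
tool_rot: [-0.006, 0.738, 0.674, 0.002]
contact_force: [0.2, 0.7, -0.1]
gripper_width: 0.749
```

```bash
python3 -c "
from h import *
goal(.4255,.024,.05)
whites()
p,d=snap('side','s11',(230,150,370,290),5)
"
```

```text
t 20.45 pos [0.4329 0.0311 0.1108] tilt 0.76 yang -5.2 F [ 0.2  0.7 -0.1] w 63.9
delta tool mm [-8.4 -6.3 60.7] turn -0.1 dist 61.6
side white 0.7441 0.0177 [ 206   13 2625]
side white 0.5887 -0.0849 [ 28  31 663]
side white 0.492 0.0729 [  30   44 1075]
side white 0.4209 0.017 [  62   53 2395]
```

View pics/s11.png

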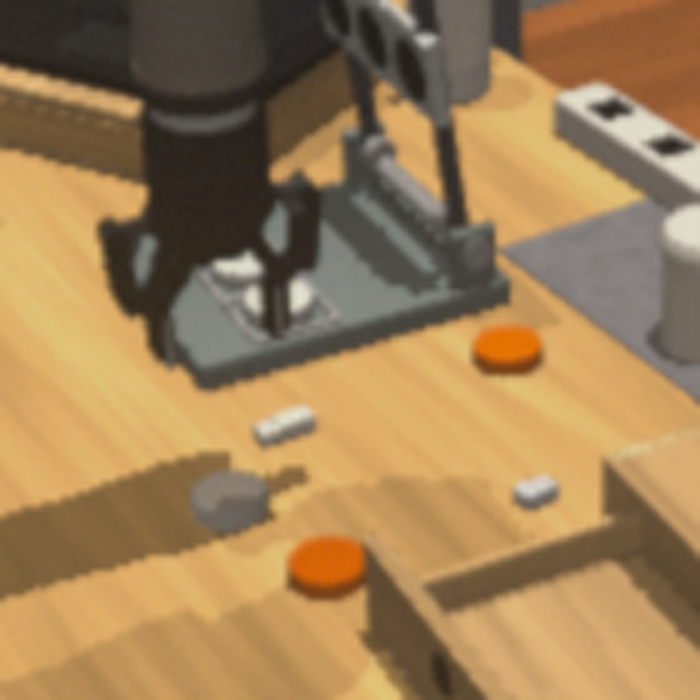

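Emit:
{"api": "apply_moves", "payload": {
  "increments": [64,-5,-4,10,0,64,-3,-2,20,0,64,0,0,20,0,64,0,0,20,0,64,0,0,20,0,64,0,0,12,0,64,0,0,3,0,64,0,0,0,0]
}}

```text
t: 21.55
eef_pos: [0.4235, 0.0243, -0.0007]
tool_rot: [-0.007, 0.737, 0.675, -0.0]
contact_force: [0.8, 0.5, -0.0]
gripper_width: 0.748
```

```bash
python3 -c "
from h import *
goal(.4257,.0241,.001)
p,d=snap('side','s12',(230,200,330,270),7)
"
```

```text
t 21.55 pos [ 0.4235  0.0243 -0.0007] tilt 0.76 yang -5.0 F [ 0.8  0.5 -0. ] w 63.9
delta tool mm [ 0.   2.2 -1.7] turn 0.1 dist 2.8
```

View pics/s12.png

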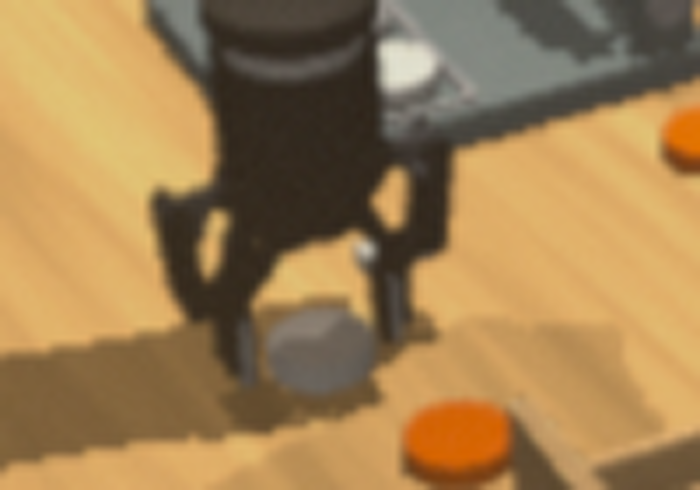

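Emit:
{"api": "apply_moves", "payload": {
  "increments": [64,0,2,-2,0,64,0,0,0,0,50,0,0,0,0,44,0,0,0,0,44,0,0,0,0,44,0,0,0,0,44,0,0,0,0]
}}

```text
t: 22.48
eef_pos: [0.427, 0.0246, 0.0034]
tool_rot: [-0.006, 0.737, 0.675, 0.002]
contact_force: [0.2, 0.8, -0.5]
gripper_width: 0.563
```

```bash
python3 -c "
from h import *
goal(.5633,.3147,.1)
"
```

```text
t 22.48 pos [0.427  0.0246 0.0034] tilt 0.7 yang -5.0 F [ 0.2  0.8 -0.5] w 48.1
delta tool mm [301.9 109.8 -94.1] turn 0.1 dist 334.8
```

Emit:
{"api": "apply_moves", "payload": {
  "increments": [44,0,0,-10,0,44,0,0,-22,0,44,0,0,-26,0,44,0,0,-24,0,44,8,2,-10,0,44,20,8,0,0,44,26,10,0,0,44,28,11,0,0,44,28,11,0,0,44,28,11,0,0,44,28,11,0,0,44,28,11,0,0]
}}

```text
t: 23.98
eef_pos: [0.52, 0.2253, 0.0952]
tool_rot: [-0.008, 0.736, 0.677, -0.001]
contact_force: [1.0, 0.2, -1.0]
gripper_width: 0.562
```

```bash
python3 -c "
from h import *
goal(.5633,.3147,.09)
"
```

```text
t 23.98 pos [0.52   0.2253 0.0952] tilt 0.96 yang -4.8 F [ 1.   0.2 -1. ] w 48.0
delta tool mm [92.6 35.7  5.6] turn 0.3 dist 99.4
```

Emit:
{"api": "apply_moves", "payload": {
  "increments": [44,26,10,0,0.3,44,25,10,0,0,44,20,8,0,0,44,12,5,0,0,44,5,3,8,0,44,0,0,15,0,44,0,0,12,0,44,0,0,4,0,44,0,0,0,0]
}}

```text
t: 25.1
eef_pos: [0.5587, 0.3214, 0.0442]
tool_rot: [-0.011, 0.735, 0.678, -0.006]
contact_force: [1.3, -0.7, -0.3]
gripper_width: 0.564
```

```bash
python3 -c "
from h import *
goal(.5633,.3147,.026)
p,d=snap('side','s13',(240,170,320,230),9)
"
```

```text
t 25.1 pos [0.5587 0.3214 0.0442] tilt 1.43 yang -4.7 F [ 1.3 -0.7 -0.3] w 48.1
delta tool mm [-6.4  5.6 18. ] turn 0.4 dist 19.9
```

View pics/s13.png

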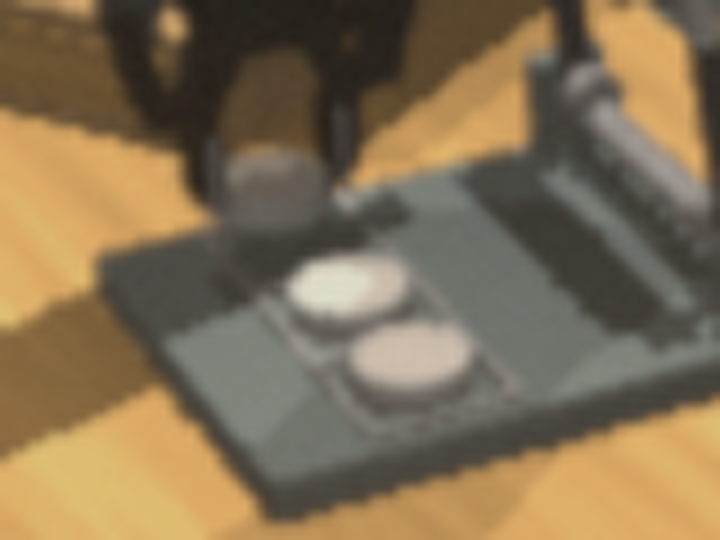

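Emit:
{"api": "apply_moves", "payload": {
  "increments": [44,-4,4,2,0.4,44,-2,2,4,0,44,0,0,5,0,44,0,0,3,0,44,0,0,2,0,44,0,0,0,0]
}}

```text
t: 25.9
eef_pos: [0.5651, 0.3147, 0.0283]
tool_rot: [-0.011, 0.738, 0.675, -0.005]
contact_force: [0.2, 0.0, -0.1]
gripper_width: 0.563
```

```bash
python3 -c "
from h import *
goal(.5633,.3147,.026)
"
```

```text
t 25.9 pos [0.5651 0.3147 0.0283] tilt 1.35 yang -5.1 F [ 0.2  0.  -0.1] w 48.1
delta tool mm [-0.2 -1.8  2.3] turn -0.0 dist 2.9
```

Release, rise, and move clear so both cameras can check the pockets.

Emit:
{"api": "apply_moves", "payload": {
  "increments": [44,0,-2,1,0,44,0,0,1,0,44,0,0,0,0,64,0,0,0,0,64,0,0,0,0,64,0,0,0,0,64,0,0,-15,0,64,0,0,-25,0,64,0,-10,-30,0,64,0,-20,-35,0,64,0,-25,-35,0,64,0,-20,-35,0]
}}

```text
t: 27.4
eef_pos: [0.4915, 0.3189, 0.211]
tool_rot: [-0.01, 0.739, 0.674, -0.005]
contact_force: [-0.0, -0.1, 0.7]
gripper_width: 0.748
```

```bash
python3 -c "
from h import *
goal(.60,.236,.40)
p,d=snap('side','s14',(240,170,320,230),9)
p,d=snap('top','t14',(195,140,285,240),6)
"
```

```text
t 27.4 pos [0.4915 0.3189 0.211 ] tilt 1.31 yang -5.3 F [-0.  -0.1  0.7] w 63.9
delta tool mm [ -71.3  111.5 -192. ] turn -0.2 dist 233.2
```

View pics/s14.png

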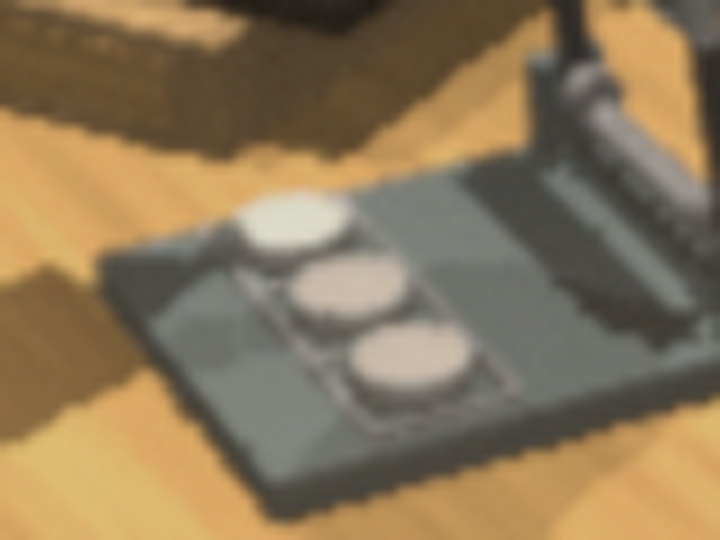

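View pics/t14.png

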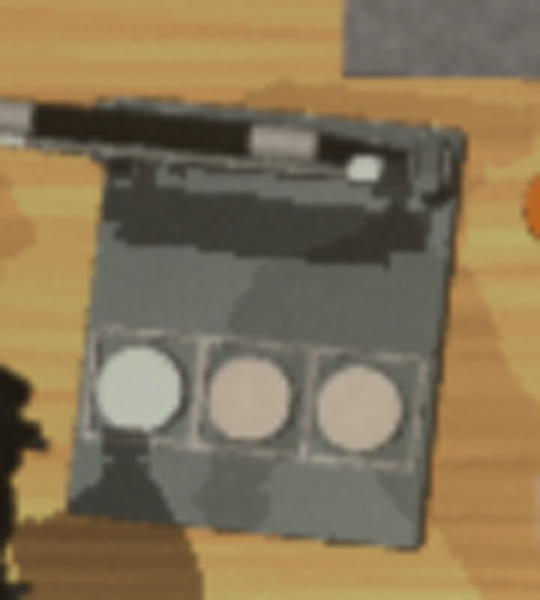

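Emit:
{"api": "apply_moves", "payload": {
  "increments": [64,0,0,-25,0,64,0,0,-30,0,64,0,0,-30,0,64,-5,0,-30,0,64,-15,5,-30,0,64,-18,25,-25,0,64,-12,28,-10,0,64,-10,28,0,0,64,-8,28,0,0,64,-4,22,0,0,64,0,10,0,0,64,0,0,0,0]
}}

```text
t: 29.0
eef_pos: [0.6391, 0.226, 0.3993]
tool_rot: [-0.011, 0.74, 0.673, -0.001]
contact_force: [-1.1, 0.5, 0.4]
gripper_width: 0.752
```

```bash
python3 -c "
from h import *
goal(.6665,.2425,.37)
p,d=snap('top','t15',(195,100,315,200),6)
W=cloud('top',d)
m=(W[...,2]>.03)&(W[...,2]<.05)&(W[...,1]>.12)&(W[...,1]<.37)&(W[...,0]>.5)&(W[...,0]<.62)
k,l,st,c=cv2.connectedComponentsWithStats(m.astype(np.uint8))
for i in range(1,k):
  if st[i,4]>30: print(np.median(W[l==i],0), np.percentile(W[l==i][:,2],[5,95]),st[i])
"
```

```text
t 29.0 pos [0.6391 0.226  0.3993] tilt 1.24 yang -5.4 F [-1.1  0.5  0.4] w 64.2
delta tool mm [18.6 26.2 29.1] turn -0.3 dist 43.3
[0.56320224 0.3138958  0.03672422] [0.03160762 0.04193282] [211 198  15  14 166]
[0.55738858 0.25210666 0.03688353] [0.03186294 0.04107609] [229 199  15  15 168]
[0.55136809 0.1895792  0.03685557] [0.03244639 0.0410453 ] [248 201  14  14 164]
```

View pics/t15.png

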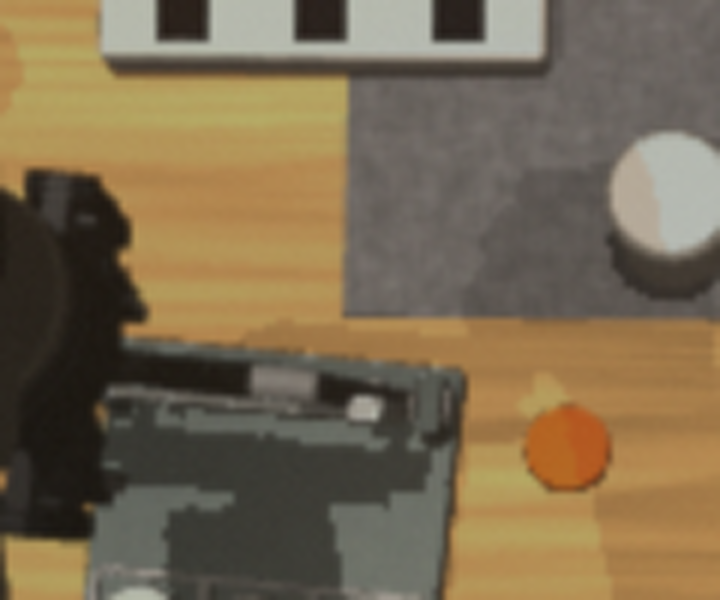

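Emit:
{"api": "apply_moves", "payload": {
  "increments": [64,9,12,0,-0.3,64,8,12,0,0,64,1,2,10,0,64,0,0,15,0,64,0,0,4,0,64,0,0,0,0]
}}

```text
t: 29.8
eef_pos: [0.6619, 0.2448, 0.3688]
tool_rot: [-0.013, 0.736, 0.676, -0.001]
contact_force: [-0.5, 0.2, 0.5]
gripper_width: 0.754
```

```bash
python3 -c "
from h import *
goal(.6665,.2425,.278)
p,d=snap('side','s16',(250,70,370,190),6)
"
```

```text
t 29.8 pos [0.6619 0.2448 0.3688] tilt 1.47 yang -4.8 F [-0.5  0.2  0.5] w 64.4
delta tool mm [-3.4  6.6 90.6] turn 0.3 dist 90.9
```

View pics/s16.png

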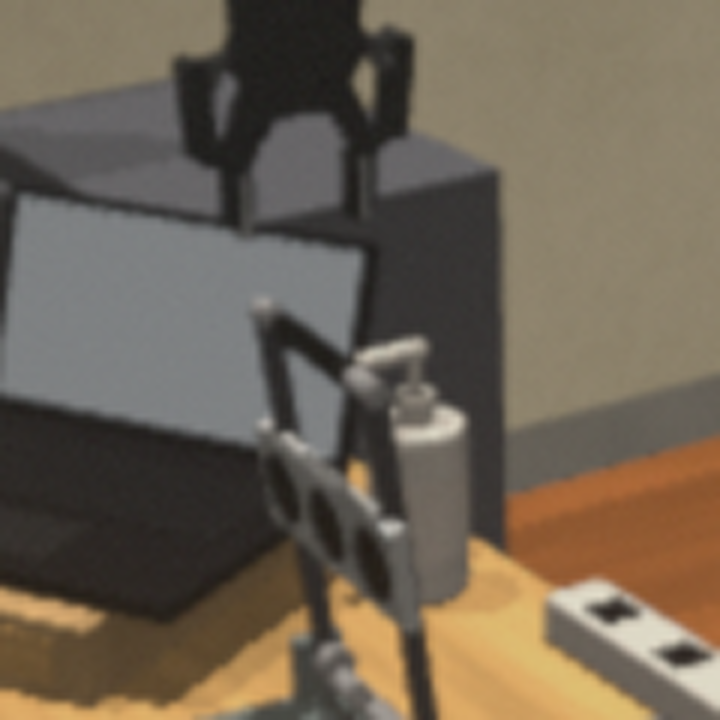

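```bash
python3 -c "
from h import *
print(ray('side',302.5,127.8,.299))
print(ray('side',250+265/6,70+308/6,.299),ray('side',250+365/6,70+385/6,.299))
"
```

```text
[0.66926364 0.24663043 0.299     ]
[0.67691184 0.32020832 0.299     ] [0.66257559 0.17861528 0.299     ]
```

Emit:
{"api": "apply_moves", "payload": {
  "increments": [64,-3,3,15,0.3,64,0,3,20,0,64,0,0,20,0,64,0,0,18,0,64,0,0,10,0,64,0,0,3,0,64,0,0,0,0]
}}

```text
t: 30.72
eef_pos: [0.6664, 0.2419, 0.2759]
tool_rot: [-0.013, 0.739, 0.674, -0.001]
contact_force: [-0.2, 0.7, -0.1]
gripper_width: 0.748
```

```bash
python3 -c "
from h import *
goal(.667,.2425,.278)
p,d=snap('side','s17',(260,80,340,160),8)
"
```

```text
t 30.73 pos [0.6664 0.2419 0.2759] tilt 1.47 yang -5.2 F [-0.2  0.7 -0.1] w 63.9
delta tool mm [ 0.7  0.5 -2.1] turn -0.1 dist 2.2
```

View pics/s17.png

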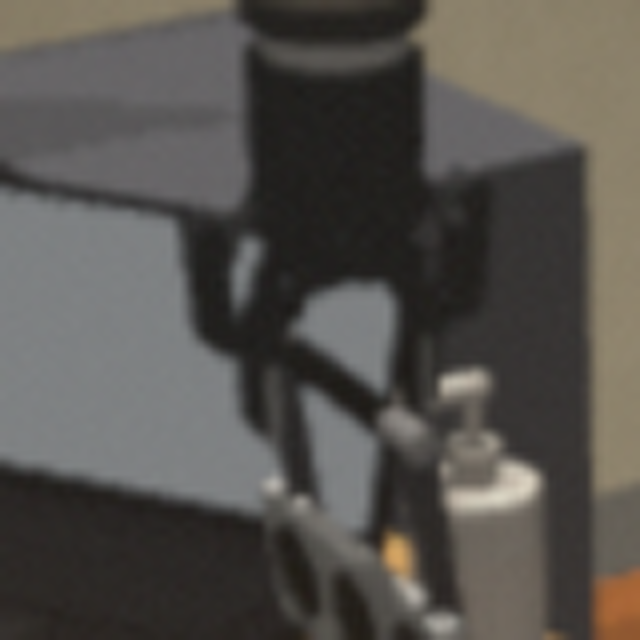

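Emit:
{"api": "apply_moves", "payload": {
  "increments": [50,0,0,0,0,40,0,0,0,0,30,0,0,0,0,22,0,0,0,0,12,0,0,0,0,12,0,0,0,0,12,0,0,0,0,12,0,0,0,0],
  "squeeze": 45
}}

```text
t: 31.78
eef_pos: [0.6683, 0.2419, 0.2784]
tool_rot: [-0.012, 0.739, 0.674, 0.001]
contact_force: [0.5, -1.0, 0.3]
gripper_width: 0.167
```

```bash
python3 -c "
from h import *
goal(.667,.2425,.278)
p,d=snap('side','s18',(260,80,340,160),8)
"
```

```text
t 31.77 pos [0.6683 0.2419 0.2784] tilt 1.32 yang -5.2 F [ 0.5 -1.   0.3] w 14.3
delta tool mm [ 0.4 -1.3  0.5] turn -0.1 dist 1.4
```

View pics/s18.png

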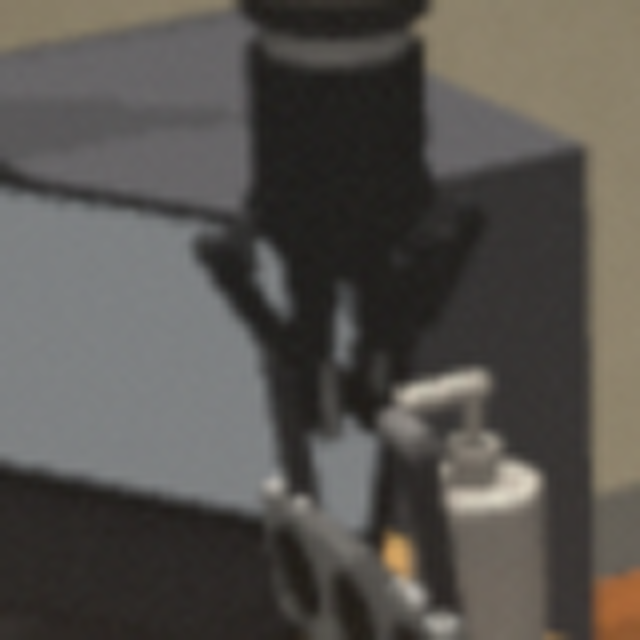

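```bash
cat >> h.py <<'E'
T0=np.array([.6683,.2419,.2784]); EX=np.array([.9960,-.0889,0])
def arc(al): return T0+EX*(-(.25*np.cos(al)-.0301))+np.array([0,0,.25*np.sin(al)-.2482])
def arcrows(n,dal,al0=None):
    o=get_obs(); q=o["tool_rot"]; R=Ro.from_quat([q[1],q[2],q[3],q[0]]).as_matrix()
    e=o["eef_pos"]; v=e-T0; xx=.0301-(v@EX); zz=.2482+v[2]
    al=np.arctan2(zz,xx); print("t",o["t"],"pos",e.round(4),"alpha",al.round(3),"lever~",(1.45-al).round(3),"radius",np.hypot(xx,zz).round(4),"F",o["contact_force"].round(1),"w",round(o["gripper_width"]*85.4,1),"yang",np.degrees(np.arctan2(R[1,1],R[0,1])).round(1))
    if al0 is None: al0=al
    prev=e
    for i in range(n):
        al0=max(al0-dal,-.02) if dal>0 else min(al0-dal,1.45); t=arc(al0); print((R.T@(t-prev)*1000).round(1),al0.round(3)); prev=t
E
python3 -c "
from h import *
arcrows(18,.08)"
```

```text
t 31.825 pos [0.6683 0.2419 0.2784] alpha 1.45 lever~ 0.0 radius 0.2501 F [ 1.3 -0.2  0.3] w 14.6 yang -5.2
[ -0.1 -19.7   3.6] 1.37
[ -0.1 -19.3   5.1] 1.29
[ -0.2 -18.9   6.6] 1.21
[ -0.2 -18.3   8.1] 1.13
[ -0.2 -17.6   9.5] 1.05
[ -0.2 -16.8  10.9] 0.97
[ -0.2 -15.8  12.2] 0.89
[ -0.3 -14.8  13.4] 0.81
[ -0.3 -13.7  14.6] 0.73
[ -0.3 -12.5  15.6] 0.65
[ -0.3 -11.2  16.6] 0.57
[-0.3 -9.8 17.4] 0.49
[-0.3 -8.4 18.1] 0.41
[-0.3 -6.9 18.7] 0.33
[-0.3 -5.4 19.2] 0.25
[-0.3 -3.9 19.6] 0.17
[-0.3 -2.3 19.9] 0.09
[-0.3 -0.7 20. ] 0.01
```

Emit:
{"api": "apply_moves", "payload": {
  "increments": [12,0,-12,2,0,12,0,-19,5,0,12,0,-19,6,0,12,0,-18,8,0,12,0,-17,9,0]
}}

```text
t: 32.45
eef_pos: [0.5951, 0.2486, 0.2575]
tool_rot: [-0.002, 0.74, 0.673, 0.015]
contact_force: [7.8, -0.4, -0.1]
gripper_width: 0.173
```

```bash
python3 -c "
from h import *
arcrows(8,.08)"
```

```text
t 32.45 pos [0.5951 0.2486 0.2575] alpha 1.143 lever~ 0.307 radius 0.2499 F [ 7.8 -0.4 -0.1] w 14.8 yang -5.4
[ -0.5 -18.1   8.6] 1.063
[ -0.4 -17.2  10.1] 0.983
[ -0.4 -16.4  11.5] 0.903
[ -0.4 -15.4  12.7] 0.823
[ -0.4 -14.3  13.9] 0.743
[ -0.4 -13.2  15. ] 0.663
[ -0.5 -11.9  16. ] 0.583
[ -0.5 -10.6  16.9] 0.503
```

Emit:
{"api": "apply_moves", "payload": {
  "increments": [12,0,-18,9,0,12,0,-17,10,0,12,0,-16,11,0,12,0,-15,13,0,12,0,-14,14,0]
}}

```text
t: 33.08
eef_pos: [0.5257, 0.255, 0.2077]
tool_rot: [0.004, 0.741, 0.671, 0.026]
contact_force: [-6.0, -4.0, 15.7]
gripper_width: 0.167
```

```bash
python3 -c "
from h import *
arcrows(10,.08)"
```

```text
t 33.075 pos [0.5257 0.255  0.2077] alpha 0.798 lever~ 0.652 radius 0.2481 F [-6.  -4.  15.7] w 14.3 yang -5.7
[ -0.9 -15.6  12.5] 0.718
[ -0.6 -13.2  15. ] 0.638
[ -0.6 -11.9  16. ] 0.558
[ -0.7 -10.6  16.9] 0.478
[-0.7 -9.2 17.7] 0.398
[-0.7 -7.8 18.4] 0.318
[-0.7 -6.3 19. ] 0.238
[-0.7 -4.7 19.4] 0.158
[-0.7 -3.2 19.7] 0.078
[-0.7 -1.6 19.9] -0.002
```

Emit:
{"api": "apply_moves", "payload": {
  "increments": [12,0,-16,12,0,12,0,-14,14,0,12,0,-12,16,0,12,-1,-11,17,0,12,-1,-9,18,0]
}}

```text
t: 33.7
eef_pos: [0.4745, 0.2597, 0.1332]
tool_rot: [0.008, 0.741, 0.67, 0.034]
contact_force: [-6.5, -1.0, 9.8]
gripper_width: 0.164
```

```bash
python3 -c "
from h import *
arcrows(6,.08)
p,d=snap('side','s19',(220,100,340,240),6)"
```

```text
t 33.7 pos [0.4745 0.2597 0.1332] alpha 0.43 lever~ 1.02 radius 0.2472 F [-6.5 -1.   9.8] w 14.0 yang -5.8
[ -1.3 -11.1  16.7] 0.35
[-0.8 -7.2 18.6] 0.27
[-0.8 -5.7 19.2] 0.19
[-0.8 -4.1 19.5] 0.11
[-0.8 -2.5 19.8] 0.03Traceback (most recent call last):
  File "<string>", line 3, in <module>
    arcrows(6,.08)
    ~~~~~~~^^^^^^^
  File "h.py", line 48, in arcrows
    al0=max(al0-dal,-.02) if dal>0 else min(al0-dal,1.45); t=arc(al0); print((R.T@(t-prev)*1000).round(1),al0.round(3)); prev=t
                                                                                                          ^^^^^^^^^
AttributeError: 'float' object has no attribute 'round'
```

Emit:
{"api": "apply_moves", "payload": {
  "increments": [12,-1,-11,17,0,12,-1,-7,19,0,12,-1,-6,19,0,12,-1,-4,19,0,12,0,-2,18,0]
}}

```text
t: 34.33
eef_pos: [0.4518, 0.2619, 0.0416]
tool_rot: [0.008, 0.741, 0.671, 0.037]
contact_force: [-3.1, -3.9, 8.1]
gripper_width: 0.167
```

```bash
sed -i 's/al0.round(3)); prev/round(float(al0),3)); prev/' h.py; python3 -c "
from h import *
arcrows(1,.02)
p,d=snap('side','s19',(220,100,340,240),5)"
```

```text
t 34.325 pos [0.4518 0.2619 0.0416] alpha 0.046 lever~ 1.404 radius 0.2478 F [-3.1 -3.9  8.1] w 14.3 yang -5.7
[-0.9 -2.6  4.7] 0.026
```

View pics/s19.png

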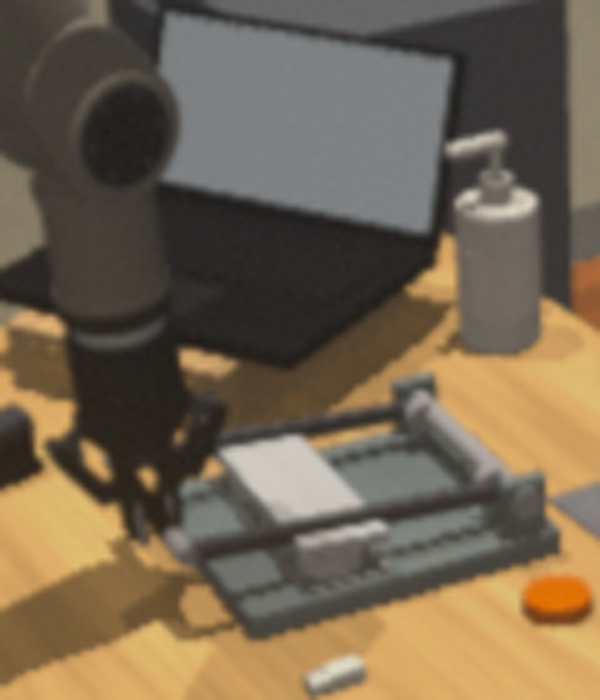

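Emit:
{"api": "apply_moves", "payload": {
  "increments": [12,-1,-2,8,0,12,0,0,6,0,12,0,0,5,0,12,0,0,4,0]
}}

```text
t: 34.88
eef_pos: [0.4512, 0.2622, 0.0219]
tool_rot: [0.006, 0.74, 0.671, 0.038]
contact_force: [-23.4, -11.1, 79.2]
gripper_width: 0.17
```

```bash
python3 -c "
from h import *
arcrows(1,.02)"
```

```text
t 34.875 pos [0.4512 0.2622 0.0219] alpha -0.033 lever~ 1.483 radius 0.2482 F [-23.4 -11.1  79.2] w 14.5 yang -5.7
[-0.7 -1.6 -3.4] -0.02
```

Emit:
{"api": "apply_moves", "payload": {
  "increments": [12,0,0,-3,0,12,0,0,-1,0,12,0,0,0,0]
}}

```text
t: 35.25
eef_pos: [0.4511, 0.2621, 0.0292]
tool_rot: [0.005, 0.74, 0.671, 0.038]
contact_force: [-0.1, -1.5, 4.2]
gripper_width: 0.171
```

```bash
python3 -c "
from h import *
arcrows(1,.02)"
```

```text
t 35.25 pos [0.4511 0.2621 0.0292] alpha -0.004 lever~ 1.454 radius 0.2482 F [-0.1 -1.5  4.2] w 14.6 yang -5.7
[-1.1 -2.   3.8] -0.02
```

Emit:
{"api": "apply_moves", "payload": {
  "increments": [12,0,0,3,0,12,0,0,1,0,12,0,0,0,0,12,0,0,1,0,12,0,0,0,0,12,0,0,0,0,12,0,0,0,0,12,0,0,0,0]
}}

```text
t: 36.25
eef_pos: [0.4511, 0.2621, 0.0249]
tool_rot: [0.005, 0.74, 0.671, 0.037]
contact_force: [-0.3, -1.3, 5.2]
gripper_width: 0.168
```

```bash
python3 -c "
from h import *
arcrows(6,-.08)
p,d=snap('side','s20',(230,150,330,250),6)"
```

```text
t 36.25 pos [0.4511 0.2621 0.0249] alpha -0.021 lever~ 1.471 radius 0.2483 F [-0.3 -1.3  5.2] w 14.3 yang -5.7
[  0.1  -0.1 -20. ] 0.059
[  1.    3.1 -19.7] 0.139
[  1.    4.7 -19.4] 0.219
[  1.    6.2 -19. ] 0.299
[  1.    7.7 -18.4] 0.379
[  1.    9.2 -17.8] 0.459
```

View pics/s20.png

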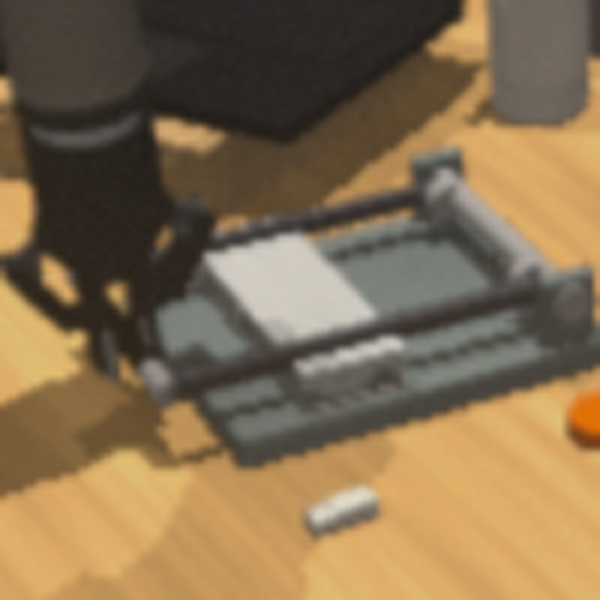

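```bash
cat >> h.py <<'E'
def plate():
    p,d=read_camera("side"); W=cloud("side",d)
    L=W-np.array([.5577,.252,0]); c,s=np.cos(-.0896),np.sin(-.0896)
    x=L[...,0]*c+L[...,1]*s; y=-L[...,0]*s+L[...,1]*c; z=W[...,2]
    m=(abs(x)<30e-3)&(abs(y)<.09)&(z>.03)&(z<.09)
    g=p.min(2)>120; m&=g
    A=np.c_[x[m],y[m],np.ones(m.sum())]; f=np.linalg.lstsq(A,z[m],rcond=None)[0]
    r=z[m]-A@f; k=abs(r)<.003; f=np.linalg.lstsq(A[k],z[m][k],rcond=None)[0]
    print("plate n",m.sum(),"slope x",f[0].round(4),"y",f[1].round(4),"z0",f[2].round(4),"res",(z[m][k]-A[k]@f).std().round(4))
E
python3 -c "
from h import *
plate()"
```

```text
plate n 310 slope x -0.0198 y -0.0031 z0 0.0512 res 0.0015
```

```bash
cat >> h.py <<'E'
def diffrows(a0,a1,n):
    o=get_obs(); q=o["tool_rot"]; R=Ro.from_quat([q[1],q[2],q[3],q[0]]).as_matrix()
    al=np.linspace(a0,a1,n+1)
    print("pos",o["eef_pos"].round(4),"tilt",np.degrees(np.arccos(-R[2,2])).round(2),"F",o["contact_force"].round(1))
    for i in range(n): print((R.T@(arc(al[i+1])-arc(al[i]))*1000).round(1),al[i+1].round(2),arc(al[i+1]).round(3))
E
python3 -c "
from h import *
diffrows(0.01,1.45,18)"
```

```text
pos [0.4511 0.2621 0.0249] tilt 4.32 F [-0.4 -0.9  6. ]
[  1.    2.1 -19.9] 0.09 [0.45  0.261 0.053]
[  1.    3.7 -19.6] 0.17 [0.453 0.261 0.072]
[  1.    5.3 -19.3] 0.25 [0.457 0.261 0.092]
[  1.    6.8 -18.8] 0.33 [0.463 0.26  0.111]
[  1.    8.3 -18.2] 0.41 [0.47 0.26 0.13]
[  0.9   9.7 -17.5] 0.49 [0.479 0.259 0.148]
[  0.9  11.1 -16.6] 0.57 [0.489 0.258 0.165]
[  0.9  12.4 -15.7] 0.65 [0.5   0.257 0.181]
[  0.8  13.6 -14.6] 0.73 [0.513 0.256 0.197]
[  0.8  14.7 -13.5] 0.81 [0.527 0.255 0.211]
[  0.8  15.7 -12.3] 0.89 [0.542 0.253 0.224]
[  0.7  16.7 -11. ] 0.97 [0.558 0.252 0.236]
[ 0.6 17.5 -9.6] 1.05 [0.574 0.25  0.247]
[ 0.6 18.2 -8.2] 1.13 [0.592 0.249 0.256]
[ 0.5 18.8 -6.7] 1.21 [0.61  0.247 0.264]
[ 0.4 19.3 -5.2] 1.29 [0.629 0.245 0.27 ]
[ 0.4 19.7 -3.6] 1.37 [0.649 0.244 0.275]
[ 0.3 19.9 -2.1] 1.45 [0.668 0.242 0.278]
```

Emit:
{"api": "apply_moves", "payload": {
  "increments": [12,1,1,-12,0,12,1,4,-20,0,12,1,5,-19,0,12,1,7,-19,0,12,1,8,-18,0,12,1,10,-17,0]
}}

```text
t: 37.1
eef_pos: [0.4779, 0.2597, 0.1365]
tool_rot: [0.003, 0.74, 0.672, 0.034]
contact_force: [-3.3, -0.3, 3.2]
gripper_width: 0.169
```

```bash
python3 -c "
from h import *
arcrows(12,-.08)"
```

```text
t 37.1 pos [0.4779 0.2597 0.1365] alpha 0.448 lever~ 1.002 radius 0.2456 F [-3.3 -0.3  3.2] w 14.4 yang -5.6
[  0.1   6.4 -19.3] 0.528
[  0.9  11.6 -16.3] 0.608
[  0.8  12.9 -15.3] 0.688
[  0.8  14.  -14.2] 0.768
[  0.7  15.1 -13. ] 0.848
[  0.7  16.1 -11.8] 0.928
[  0.6  17.  -10.5] 1.008
[ 0.6 17.8 -9.1] 1.088
[ 0.5 18.5 -7.6] 1.168
[ 0.5 19.  -6.1] 1.248
[ 0.4 19.5 -4.6] 1.328
[ 0.3 19.8 -3. ] 1.408
```

Emit:
{"api": "apply_moves", "payload": {
  "increments": [12,0,9,-18,0,12,1,11,-17,0,12,1,13,-15,0,12,1,14,-14,0,12,1,15,-13,0,12,1,16,-12,0]
}}

```text
t: 37.85
eef_pos: [0.567, 0.2517, 0.2382]
tool_rot: [0.015, 0.741, 0.669, 0.048]
contact_force: [23.3, 3.4, -30.0]
gripper_width: 0.171
```

```bash
python3 -c "
from h import *
arcrows(7,-.08)"
```

```text
t 37.85 pos [0.567  0.2517 0.2382] alpha 1.006 lever~ 0.444 radius 0.2463 F [ 23.3   3.4 -30. ] w 14.6 yang -6.0
[  0.   16.4 -11.8] 1.086
[ 0.6 18.7 -7. ] 1.166
[ 0.6 19.2 -5.5] 1.246
[ 0.5 19.6 -3.9] 1.326
[ 0.4 19.9 -2.3] 1.406
[ 0.2 11.  -0.6] 1.45
[0. 0. 0.] 1.45
```

Emit:
{"api": "apply_moves", "payload": {
  "increments": [12,0,18,-4,0,12,0,19,-5,0,12,0,18,-4,0]
}}

```text
t: 38.22
eef_pos: [0.6208, 0.247, 0.2629]
tool_rot: [0.013, 0.741, 0.67, 0.049]
contact_force: [3.1, 0.8, -4.8]
gripper_width: 0.168
```

```bash
python3 -c "
from h import *
arcrows(4,-.08)
p,d=snap('side','s21',(260,80,350,170),6)"
```

```text
t 38.225 pos [0.6208 0.247  0.2629] alpha 1.248 lever~ 0.202 radius 0.2454 F [ 3.1  0.8 -4.8] w 14.4 yang -5.9
[-0.1 18.5 -8.4] 1.328
[ 0.4 19.9 -2.3] 1.408
[ 0.2 10.5 -0.6] 1.45
[0. 0. 0.] 1.45
```

View pics/s21.png

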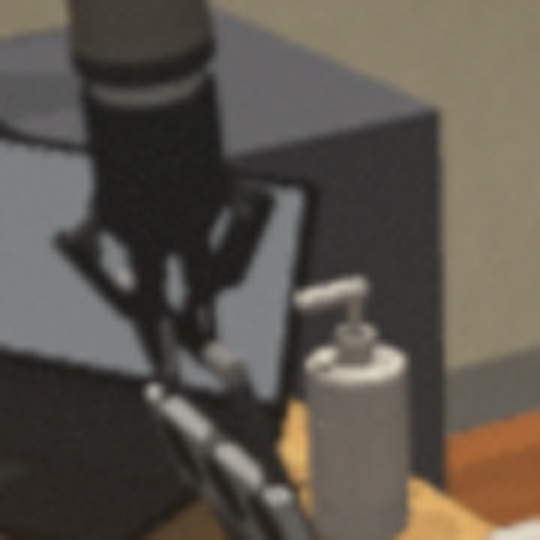

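Emit:
{"api": "apply_moves", "payload": {
  "increments": [12,0,18,-3,0,12,0,16,-1,0,12,0,9,1,0,12,0,4,1,0]
}}

```text
t: 38.78
eef_pos: [0.6712, 0.2426, 0.2746]
tool_rot: [0.014, 0.741, 0.669, 0.053]
contact_force: [-8.1, -1.0, 10.6]
gripper_width: 0.171
```

```bash
python3 -c "
from h import *
arcrows(1,-.08)
p,d=snap('side','s22',(260,80,350,170),6)"
```

```text
t 38.775 pos [0.6712 0.2426 0.2746] alpha 1.46 lever~ -0.01 radius 0.2459 F [-8.1 -1.  10.6] w 14.6 yang -6.0
[-0.8 -2.5 -4.1] 1.45
```

View pics/s22.png

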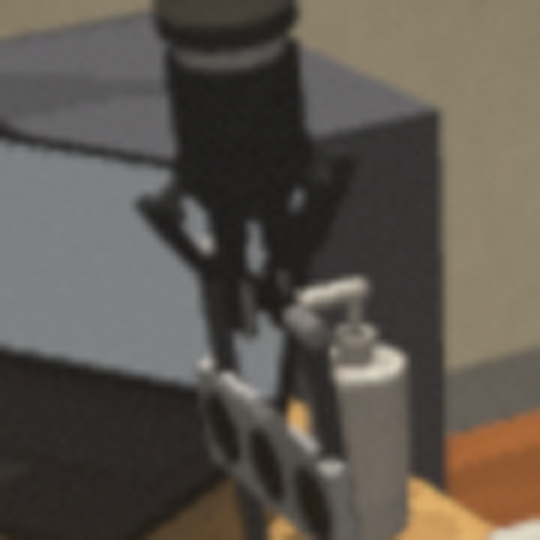

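Emit:
{"api": "apply_moves", "payload": {
  "increments": [24,0,0,0,0,36,0,0,0,0,50,0,0,0,0,64,0,0,0,0,64,0,0,0,0]
}}

```text
t: 39.45
eef_pos: [0.6691, 0.2428, 0.2733]
tool_rot: [0.013, 0.741, 0.669, 0.051]
contact_force: [0.3, 1.2, 0.4]
gripper_width: 0.752
```

```bash
python3 -c "
from h import *
o=get_obs();q=o['tool_rot'];R=Ro.from_quat([q[1],q[2],q[3],q[0]]).as_matrix();print(R.round(3),o['q'].round(3))
arcrows(1,-.08)
p,d=snap('side','s23',(260,80,350,170),6)"
```

```text
[[ 0.099  0.991  0.093]
 [ 0.993 -0.104  0.048]
 [ 0.057  0.088 -0.994]] [-0.864  0.512  0.641  1.534 -0.355  1.102 -0.257]
t 39.45 pos [0.6691 0.2428 0.2733] alpha 1.45 lever~ -0.0 radius 0.2448 F [0.3 1.2 0.4] w 64.2 yang -6.0
[-0.7 -0.2 -5.2] 1.45
```

View pics/s23.png

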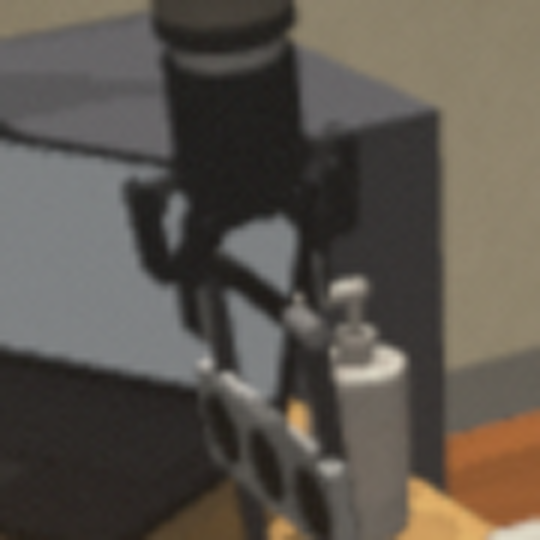

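Emit:
{"api": "apply_moves", "payload": {
  "increments": [64,0,0,-4,0,40,0,0,0,0,25,0,0,0,0,12,0,0,0,0,12,0,0,0,0,12,0,0,0,0,12,0,0,0,0],
  "squeeze": 22
}}

```text
t: 40.38
eef_pos: [0.6704, 0.2424, 0.2781]
tool_rot: [0.015, 0.741, 0.669, 0.052]
contact_force: [2.6, 0.5, -1.0]
gripper_width: 0.177
```

```bash
python3 -c "
from h import *
arcrows(1,-.08)
diffrows(1.45,0.01,18)"
```

```text
t 40.375 pos [0.6704 0.2424 0.2781] alpha 1.458 lever~ -0.008 radius 0.2495 F [ 2.6  0.5 -1. ] w 15.2 yang -6.0
[-0.7 -2.1 -0.5] 1.45
pos [0.6704 0.2424 0.2781] tilt 6.23 F [ 2.6  0.5 -1. ]
[ -0.4 -19.9   1.4] 1.37 [0.649 0.244 0.275]
[ -0.5 -19.8   2.9] 1.29 [0.629 0.245 0.27 ]
[ -0.6 -19.5   4.5] 1.21 [0.61  0.247 0.264]
[ -0.6 -19.    6. ] 1.13 [0.592 0.249 0.256]
[ -0.7 -18.5   7.6] 1.05 [0.574 0.25  0.247]
[ -0.8 -17.8   9. ] 0.97 [0.558 0.252 0.236]
[ -0.8 -17.1  10.4] 0.89 [0.542 0.253 0.224]
[ -0.9 -16.2  11.7] 0.81 [0.527 0.255 0.211]
[ -1.  -15.2  13. ] 0.73 [0.513 0.256 0.197]
[ -1.  -14.1  14.2] 0.65 [0.5   0.257 0.181]
[ -1.1 -12.9  15.2] 0.57 [0.489 0.258 0.165]
[ -1.1 -11.6  16.2] 0.49 [0.479 0.259 0.148]
[ -1.1 -10.3  17.1] 0.41 [0.47 0.26 0.13]
[-1.1 -8.9 17.9] 0.33 [0.463 0.26  0.111]
[-1.2 -7.5 18.5] 0.25 [0.457 0.261 0.092]
[-1.2 -5.9 19.1] 0.17 [0.453 0.261 0.072]
[-1.2 -4.4 19.5] 0.09 [0.45  0.261 0.053]
[-1.2 -2.8 19.8] 0.01 [0.449 0.261 0.033]
```

Emit:
{"api": "apply_moves", "payload": {
  "increments": [12,0,-12,1,0,12,0,-20,3,0,12,0,-20,5,0,12,-1,-19,6,0,12,-1,-18,8,0,12,-1,-18,9,0]
}}

```text
t: 41.12
eef_pos: [0.5781, 0.2508, 0.2466]
tool_rot: [0.023, 0.742, 0.667, 0.066]
contact_force: [2.2, -1.3, 8.5]
gripper_width: 0.179
```

```bash
python3 -c "
from h import *
arcrows(12,.08)
goal(0,0,0)"
```

```text
t 41.125 pos [0.5781 0.2508 0.2466] alpha 1.062 lever~ 0.388 radius 0.2478 F [ 2.2 -1.3  8.5] w 15.3 yang -6.3
[ -1.7 -19.    6.2] 0.982
[ -1.  -17.5   9.7] 0.902
[ -1.1 -16.6  11. ] 0.822
[ -1.1 -15.7  12.3] 0.742
[ -1.2 -14.7  13.5] 0.662
[ -1.2 -13.5  14.7] 0.582
[ -1.3 -12.3  15.7] 0.502
[ -1.3 -11.   16.6] 0.422
[-1.3 -9.7 17.5] 0.342
[-1.4 -8.2 18.2] 0.262
[-1.4 -6.7 18.8] 0.182
[-1.4 -5.2 19.3] 0.102
t 41.12 pos [0.5781 0.2508 0.2466] tilt 7.99 yang -6.3 F [ 2.2 -1.3  8.5] w 15.3
delta tool mm [-324.  -573.1  156.6] turn -1.2 dist 676.8
```

Emit:
{"api": "apply_moves", "payload": {
  "increments": [12,-2,-19,6,0,12,-1,-18,10,0,12,-1,-17,11,0,12,-1,-16,12,0,12,-1,-15,13,0]
}}

```text
t: 41.75
eef_pos: [0.5093, 0.2568, 0.1891]
tool_rot: [0.028, 0.741, 0.666, 0.077]
contact_force: [3.1, -2.6, 5.1]
gripper_width: 0.178
```

```bash
python3 -c "
from h import *
arcrows(10,.08)
goal(0,0,0)"
```

```text
t 41.75 pos [0.5093 0.2568 0.1891] alpha 0.697 lever~ 0.753 radius 0.2475 F [ 3.1 -2.6  5.1] w 15.2 yang -6.5
[ -1.9 -16.   11.9] 0.617
[ -1.4 -13.2  14.9] 0.537
[ -1.5 -12.   15.9] 0.457
[ -1.5 -10.7  16.8] 0.377
[-1.5 -9.3 17.6] 0.297
[-1.5 -7.8 18.3] 0.217
[-1.5 -6.3 18.9] 0.137
[-1.5 -4.8 19.3] 0.057
[-1.5 -3.1 19. ] -0.02
[0. 0. 0.] -0.02
t 41.75 pos [0.5093 0.2568 0.1891] tilt 9.43 yang -6.5 F [ 3.1 -2.6  5.1] w 15.2
delta tool mm [-320.6 -499.6   93.5] turn -1.4 dist 600.9
```

Emit:
{"api": "apply_moves", "payload": {
  "increments": [12,-2,-16,12,0,12,-1,-13,15,0,12,-1,-12,16,0,12,-1,-11,17,0,12,-1,-9,17,0,12,-1,-8,18,0]
}}

```text
t: 42.5
eef_pos: [0.4606, 0.2612, 0.0884]
tool_rot: [0.031, 0.742, 0.665, 0.083]
contact_force: [-0.3, -3.3, 8.7]
gripper_width: 0.181
```

```bash
python3 -c "
from h import *
arcrows(10,.08)
goal(0,0,0)"
```

```text
t 42.5 pos [0.4606 0.2612 0.0884] alpha 0.239 lever~ 1.211 radius 0.2457 F [-0.3 -3.3  8.7] w 15.5 yang -6.6
[ -2.4 -10.9  17. ] 0.159
[-1.7 -5.4 19.2] 0.079
[-1.6 -3.9 19.5] -0.001
[-0.4 -0.7  4.7] -0.02
[0. 0. 0.] -0.02
[0. 0. 0.] -0.02
[0. 0. 0.] -0.02
[0. 0. 0.] -0.02
[0. 0. 0.] -0.02
[0. 0. 0.] -0.02
t 42.5 pos [0.4606 0.2612 0.0884] tilt 10.15 yang -6.6 F [-0.3 -3.3  8.7] w 15.5
delta tool mm [-313.2 -435.9   -5.4] turn -1.5 dist 536.8
```

Emit:
{"api": "apply_moves", "payload": {
  "increments": [12,-2,-9,17,0,12,-1,-5,18,0,12,-1,-4,14,0,12,-1,-2,8,0]
}}

```text
t: 43.0
eef_pos: [0.4535, 0.2619, 0.0303]
tool_rot: [0.032, 0.742, 0.664, 0.087]
contact_force: [-0.3, -0.6, 7.0]
gripper_width: 0.179
```

```bash
python3 -c "
from h import *
arcrows(1,.08)"
```

```text
t 43.0 pos [0.4535 0.2619 0.0303] alpha 0.0 lever~ 1.45 radius 0.2458 F [-0.3 -0.6  7. ] w 15.3 yang -6.7
[-1.4 -4.9  4.3] -0.02
```

Near the stop; press gently on and hold.

Emit:
{"api": "apply_moves", "payload": {
  "increments": [12,0,0,4,0,12,0,0,2,0,12,0,0,1,0,12,0,0,0,0]
}}

```text
t: 43.5
eef_pos: [0.4535, 0.262, 0.0262]
tool_rot: [0.03, 0.742, 0.665, 0.086]
contact_force: [-2.2, -1.8, 6.8]
gripper_width: 0.176
```

```bash
python3 -c "
from h import *
arcrows(1,.08)
plate()"
```

```text
t 43.5 pos [0.4535 0.262  0.0262] alpha -0.016 lever~ 1.466 radius 0.2459 F [-2.2 -1.8  6.8] w 15.0 yang -6.7
[-1.1 -4.2  0.3] -0.02
plate n 306 slope x -0.003 y -0.0047 z0 0.0505 res 0.0015
```

Emit:
{"api": "apply_moves", "payload": {
  "increments": [12,0,0,4,0,12,0,0,3,0]
}}

```text
t: 43.8
eef_pos: [0.4539, 0.2627, 0.0224]
tool_rot: [0.028, 0.742, 0.665, 0.086]
contact_force: [-11.7, -6.4, 37.6]
gripper_width: 0.176
```

Emit:
{"api": "apply_moves", "payload": {
  "increments": [12,0,0,2,0,12,0,0,1,0,12,0,0,1,0,12,0,0,1,0,12,0,0,1,0,12,0,0,1,0]
}}

```text
t: 44.55
eef_pos: [0.4538, 0.2629, 0.0233]
tool_rot: [0.024, 0.742, 0.665, 0.088]
contact_force: [-4.2, -2.1, 12.5]
gripper_width: 0.174
```

```bash
python3 -c "
from h import *
arcrows(1,.08)
plate()
diffrows(0,1.45,18)"
```

```text
t 44.55 pos [0.4538 0.2629 0.0233] alpha -0.028 lever~ 1.478 radius 0.2457 F [-4.2 -2.1 12.5] w 14.9 yang -6.7
[-1.7 -3.9 -2.7] -0.02
plate n 305 slope x 0.002 y -0.0058 z0 0.0507 res 0.0014
pos [0.4538 0.263  0.0233] tilt 10.44 F [-3.5 -3.2 13.5]
[  2.    3.9 -19.7] 0.08 [0.45  0.261 0.05 ]
[  2.    5.4 -19.3] 0.16 [0.453 0.261 0.07 ]
[  2.    7.  -18.8] 0.24 [0.457 0.261 0.09 ]
[  2.    8.5 -18.2] 0.32 [0.462 0.26  0.109]
[  1.9   9.9 -17.4] 0.4 [0.469 0.26  0.128]
[  1.9  11.3 -16.6] 0.48 [0.478 0.259 0.146]
[  1.8  12.6 -15.6] 0.56 [0.488 0.258 0.164]
[  1.8  13.8 -14.5] 0.64 [0.499 0.257 0.18 ]
[  1.7  15.  -13.4] 0.72 [0.512 0.256 0.196]
[  1.6  16.  -12.1] 0.81 [0.526 0.255 0.211]
[  1.5  16.9 -10.8] 0.89 [0.541 0.253 0.224]
[ 1.4 17.7 -9.4] 0.97 [0.557 0.252 0.236]
[ 1.3 18.4 -8. ] 1.05 [0.574 0.25  0.247]
[ 1.1 19.  -6.5] 1.13 [0.592 0.249 0.256]
[ 1.  19.5 -4.9] 1.21 [0.61  0.247 0.264]
[ 0.9 19.8 -3.3] 1.29 [0.629 0.245 0.27 ]
[ 0.7 20.  -1.7] 1.37 [0.648 0.244 0.275]
[ 0.6 20.1 -0.1] 1.45 [0.668 0.242 0.278]
```

```bash
cat >> h.py <<'E'
def up(n,dal,P0=np.array([.4538,.2630,.0245])):
    o=get_obs(); q=o["tool_rot"]; R=Ro.from_quat([q[1],q[2],q[3],q[0]]).as_matrix()
    v=o["eef_pos"]-P0+arc(0); v=v-T0; xx=.0301-(v@EX); zz=.2482+v[2]
    al=np.arctan2(zz,xx); print("t",o["t"],"pos",o["eef_pos"].round(4),"al",al.round(3),"r",np.hypot(xx,zz).round(4),"tilt",np.degrees(np.arccos(-R[2,2])).round(2),"tz",R[:,2].round(3),"F",o["contact_force"].round(1))
    prev=o["eef_pos"]
    for i in range(n):
        al=min(al+dal,1.45); t=P0+arc(al)-arc(0); print((R.T@(t-prev)*1000).round(1),round(float(al),2)); prev=t
E
```

Emit:
{"api": "apply_moves", "payload": {
  "increments": [12,1,2,-12,0,12,2,5,-19,0,12,2,7,-19,0,12,2,8,-18,0,12,2,10,-17,0]
}}

```text
t: 45.22
eef_pos: [0.4735, 0.2611, 0.1179]
tool_rot: [0.024, 0.741, 0.665, 0.088]
contact_force: [3.6, -0.1, -0.1]
gripper_width: 0.18
```

```bash
python3 -c "
from h import *
up(8,.08)"
```

```text
t 45.225 pos [0.4735 0.2611 0.1179] al 0.385 r 0.2484 tilt 10.51 tz [ 0.163  0.082 -0.983] F [ 3.6 -0.1 -0.1]
[  2.1   9.5 -17.5] 0.47
[  1.9  12.2 -15.7] 0.55
[  1.8  13.5 -14.7] 0.63
[  1.7  14.6 -13.6] 0.71
[  1.6  15.6 -12.3] 0.79
[  1.5  16.6 -11.1] 0.87
[ 1.4 17.4 -9.7] 0.95
[ 1.3 18.2 -8.3] 1.03
```

Emit:
{"api": "apply_moves", "payload": {
  "increments": [12,2,10,-17,0,12,2,12,-15,0,12,2,14,-14,0,12,2,15,-13,0,12,2,16,-12,0]
}}

```text
t: 45.85
eef_pos: [0.5375, 0.2556, 0.2076]
tool_rot: [0.029, 0.741, 0.663, 0.096]
contact_force: [16.0, 1.6, -12.2]
gripper_width: 0.179
```

```bash
python3 -c "
from h import *
up(8,.08)"
```

```text
t 45.85 pos [0.5375 0.2556 0.2076] al 0.834 r 0.2471 tilt 11.47 tz [ 0.18   0.085 -0.98 ] F [ 16.    1.6 -12.2]
[  1.7  15.8 -12.3] 0.91
[ 1.4 18.  -8.5] 0.99
[ 1.3 18.7 -7.1] 1.07
[ 1.1 19.2 -5.6] 1.15
[ 1.  19.6 -4. ] 1.23
[ 0.9 19.8 -2.4] 1.31
[ 0.7 20.  -0.9] 1.39
[ 0.4 13.9  0.3] 1.45
```

Emit:
{"api": "apply_moves", "payload": {
  "increments": [12,1,20,-6,0,12,1,20,-6,0,12,1,20,-5,0,12,1,20,-3,0,12,1,20,-2,0]
}}

```text
t: 46.48
eef_pos: [0.6298, 0.2479, 0.2564]
tool_rot: [0.022, 0.741, 0.665, 0.095]
contact_force: [0.8, -0.0, -0.2]
gripper_width: 0.178
```

```bash
python3 -c "
from h import *
up(8,.08)"
```

```text
t 46.475 pos [0.6298 0.2479 0.2564] al 1.264 r 0.2433 tilt 11.23 tz [ 0.171  0.093 -0.981] F [ 0.8 -0.  -0.2]
[ 0.8 18.9 -8.7] 1.34
[ 0.6 20.  -0.5] 1.42
[0.2 6.4 0.2] 1.45
[0. 0. 0.] 1.45
[0. 0. 0.] 1.45
[0. 0. 0.] 1.45
[0. 0. 0.] 1.45
[0. 0. 0.] 1.45
```

Emit:
{"api": "apply_moves", "payload": {
  "increments": [12,1,18,-2,0,12,0,15,0,0,12,0,8,1,0,12,0,3,1,0]
}}

```text
t: 46.98
eef_pos: [0.6746, 0.244, 0.2662]
tool_rot: [0.022, 0.74, 0.665, 0.096]
contact_force: [-9.7, -1.1, 11.9]
gripper_width: 0.178
```

```bash
python3 -c "
from h import *
up(1,.08)
snap('side','s24',(260,80,350,170),6)"
```

```text
t 46.975 pos [0.6746 0.244  0.2662] al 1.454 r 0.2434 tilt 11.26 tz [ 0.171  0.095 -0.981] F [-9.7 -1.1 11.9]
[-0.  -0.7 -6.7] 1.45
```

View pics/s24.png

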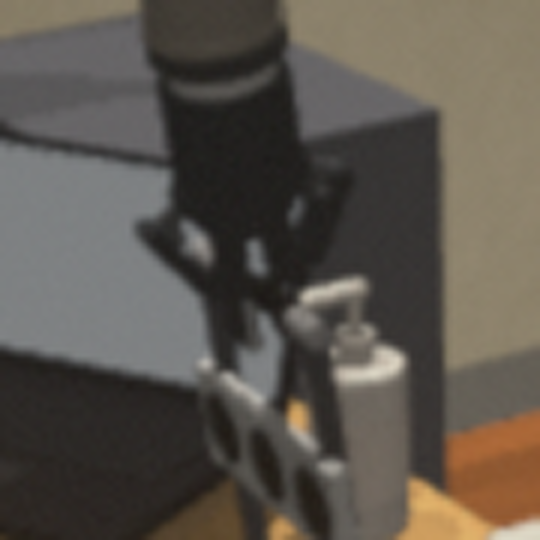

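Emit:
{"api": "apply_moves", "payload": {
  "increments": [12,0,2,-1,0,12,0,2,0,0,12,0,2,0,0,12,0,2,0,0],
  "squeeze": 60
}}

```text
t: 47.52
eef_pos: [0.6741, 0.244, 0.2662]
tool_rot: [0.016, 0.74, 0.667, 0.089]
contact_force: [-8.3, -1.6, 6.6]
gripper_width: 0.172
```

```bash
python3 -c "
from h import *
up(1,.08)"
```

```text
t 47.525 pos [0.6741 0.244  0.2662] al 1.452 r 0.2434 tilt 10.35 tz [ 0.152  0.096 -0.984] F [-8.3 -1.6  6.6]
[ 0.  -0.3 -6.6] 1.45
```

Emit:
{"api": "apply_moves", "payload": {
  "increments": [12,3,4,0,0,12,3,4,0,0,12,3,4,0,0,12,3,4,0,0]
}}

```text
t: 48.02
eef_pos: [0.6736, 0.2436, 0.266]
tool_rot: [0.006, 0.743, 0.666, 0.069]
contact_force: [-21.0, -8.2, 12.7]
gripper_width: 0.172
```

```bash
python3 -c "
from h import *
up(1,.08)"
```

```text
t 48.025 pos [0.6736 0.2436 0.266 ] al 1.45 r 0.2433 tilt 7.94 tz [ 0.11   0.084 -0.99 ] F [-21.   -8.2  12.7]
[ 0.4 -0.1 -6.7] 1.45
```

Works; continue.

Emit:
{"api": "apply_moves", "payload": {
  "increments": [12,5,4,0,0,12,5,4,0,0,12,5,4,0,0,12,5,4,0,0]
}}

```text
t: 48.52
eef_pos: [0.6721, 0.243, 0.2655]
tool_rot: [-0.003, 0.747, 0.664, 0.043]
contact_force: [-21.3, -12.8, 6.1]
gripper_width: 0.172
```

```bash
python3 -c "
from h import *
up(1,.08)"
```

```text
t 48.525 pos [0.6721 0.243  0.2655] al 1.444 r 0.243 tilt 4.99 tz [ 0.061  0.062 -0.996] F [-21.3 -12.8   6.1]
[ 1.  1. -7.] 1.45
```

Emit:
{"api": "apply_moves", "payload": {
  "increments": [12,6,4,0,0,12,6,4,0,0,12,6,4,0,0,12,6,3,0,0]
}}

```text
t: 49.02
eef_pos: [0.6702, 0.2433, 0.265]
tool_rot: [-0.011, 0.751, 0.66, 0.016]
contact_force: [-18.4, -10.5, 11.8]
gripper_width: 0.168
```

```bash
python3 -c "
from h import *
up(1,.08);goal(0,0,0)"
```

```text
t 49.025 pos [0.6702 0.2433 0.265 ] al 1.436 r 0.2427 tilt 2.22 tz [ 0.009  0.038 -0.999] F [-18.4 -10.5  11.8]
[ 0.8  2.6 -7.6] 1.45
t 49.02 pos [0.6702 0.2433 0.265 ] tilt 2.22 yang -7.5 F [-18.4 -10.5  11.8] w 14.3
delta tool mm [-338.1 -634.1  249.4] turn -2.4 dist 760.6
```

Emit:
{"api": "apply_moves", "payload": {
  "increments": [12,8,0,0,0,12,8,0,0,0,12,7,0,0,0,12,0,0,0,0]
}}

```text
t: 49.52
eef_pos: [0.6686, 0.2422, 0.265]
tool_rot: [-0.006, 0.757, 0.654, 0.001]
contact_force: [-0.5, 6.9, 0.4]
gripper_width: 0.168
```

```bash
python3 -c "
from h import *
up(1,.08);goal(0,0,0)"
```

```text
t 49.525 pos [0.6686 0.2422 0.265 ] al 1.429 r 0.2429 tilt 0.71 tz [-0.007  0.01  -1.   ] F [-0.5  6.9  0.4]
[ 1.9  3.9 -7.7] 1.45
t 49.52 pos [0.6686 0.2422 0.265 ] tilt 0.71 yang -8.4 F [-0.5  6.9  0.4] w 14.4
delta tool mm [-339.5 -623.9  267.1] turn -3.3 dist 758.9
```

Emit:
{"api": "apply_moves", "payload": {
  "increments": [30,0,0,0,0,50,0,0,0,0,64,0,0,0,0,64,0,0,0,0,64,0,0,-15,0,64,0,0,-25,0,64,0,0,-30,0,64,0,0,-30,-3.3,64,0,-15,-10,0,64,0,-25,0,0,64,0,-25,0,0,64,0,-25,0,0],
  "squeeze": 40
}}

```text
t: 51.02
eef_pos: [0.576, 0.2485, 0.3811]
tool_rot: [-0.005, 0.74, 0.673, 0.001]
contact_force: [-0.6, -0.9, -0.5]
gripper_width: 0.745
```

```bash
python3 -c "
from h import *
goal(.5632,.3140,.12)
p,d=snap('side','s25',(240,80,340,230),5)
"
```

```text
t 51.02 pos [0.576  0.2485 0.3811] tilt 0.63 yang -5.4 F [-0.6 -0.9 -0.5] w 63.7
delta tool mm [ 61.7 -17.3 261.8] turn -0.3 dist 269.5
```

View pics/s25.png

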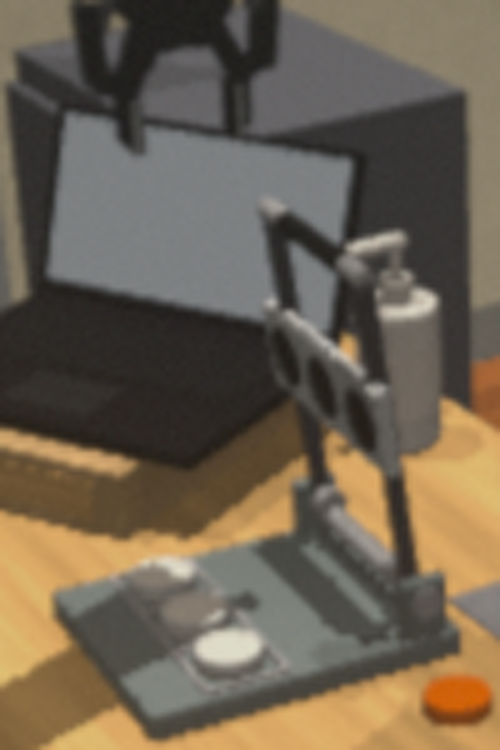

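Emit:
{"api": "apply_moves", "payload": {
  "increments": [64,-8,-8,15,0,64,-15,-8,30,0,64,-20,-4,35,0,64,-14,0,35,0,64,-4,0,35,0,64,0,0,35,0,64,0,0,35,0,64,0,0,25,0,64,0,0,10,0,64,0,0,0,0]
}}

```text
t: 52.32
eef_pos: [0.534, 0.1944, 0.1189]
tool_rot: [-0.01, 0.741, 0.672, 0.001]
contact_force: [0.6, 0.0, 0.0]
gripper_width: 0.749
```

```bash
python3 -c "
from h import *
goal(.5515,.189,.026)
"
```

```text
t 52.33 pos [0.534  0.1944 0.1189] tilt 1.13 yang -5.6 F [0.6 0.  0. ] w 63.9
delta tool mm [-5.  19.2 92.6] turn -0.5 dist 94.7
```

Emit:
{"api": "apply_moves", "payload": {
  "increments": [64,-3,9,5,-0.5,64,-2,9,15,0,64,0,1,20,0,64,0,0,18,0,64,0,0,10,0,64,0,0,3,0,64,0,0,0,0]
}}

```text
t: 53.2
eef_pos: [0.5541, 0.1888, 0.044]
tool_rot: [-0.01, 0.738, 0.675, 0.002]
contact_force: [-0.0, 0.2, 0.2]
gripper_width: 0.747
```

```bash
python3 -c "
from h import *
goal(.5515,.189,.0255)
"
```

```text
t 53.2 pos [0.5541 0.1888 0.044 ] tilt 1.13 yang -5.1 F [-0.   0.2  0.2] w 63.8
delta tool mm [-0.3 -2.4 18.5] turn 0.0 dist 18.7
```

Emit:
{"api": "apply_moves", "payload": {
  "increments": [64,0,-2,5,0,64,0,0,7,0,64,0,0,4,0,64,0,0,1,0,64,0,0,0,0]
}}

```text
t: 53.82
eef_pos: [0.5525, 0.1899, 0.027]
tool_rot: [-0.009, 0.738, 0.675, 0.003]
contact_force: [-0.3, -1.1, -0.8]
gripper_width: 0.749
```

```bash
python3 -c "
from h import *
goal(.5515,.189,.0255)
"
```

```text
t 53.83 pos [0.5525 0.1899 0.027 ] tilt 1.13 yang -5.0 F [-0.3 -1.1 -0.8] w 63.9
delta tool mm [-1.  -0.9  1.5] turn 0.1 dist 2.0
```

Emit:
{"api": "apply_moves", "payload": {
  "increments": [64,0,0,1,0,54,0,0,0,0,44,0,0,0,0,44,0,0,0,0,44,0,0,0,0,44,0,0,0,0,44,0,0,-10,0,44,0,0,-22,0,44,0,0,-28,0,44,0,0,-25,0,44,0,0,-8,0]
}}

```text
t: 55.2
eef_pos: [0.5533, 0.1877, 0.1237]
tool_rot: [-0.009, 0.738, 0.675, 0.003]
contact_force: [-0.1, 1.1, -1.2]
gripper_width: 0.559
```

```bash
python3 -c "
from h import *
goal(.5062,-.3054,.12,-5.4)
"
```

```text
t 55.2 pos [0.5533 0.1877 0.1237] tilt 1.14 yang -5.1 F [-0.1  1.1 -1.2] w 47.8
delta tool mm [-495.3   -3.2   -4.9] turn 0.3 dist 495.3
```

Emit:
{"api": "apply_moves", "payload": {
  "increments": [44,-12,0,0,0,44,-25,0,0,0,44,-32,0,0,0,44,-35,0,0,0,44,-35,0,0,0,44,-35,0,0,0,44,-35,0,0,0,44,-35,0,0,0,44,-35,0,0,0,44,-35,0,0,0,44,-32,0,0,0,44,-32,0,0,0]
}}

```text
t: 56.7
eef_pos: [0.5069, -0.2064, 0.1073]
tool_rot: [-0.014, 0.738, 0.675, -0.005]
contact_force: [0.1, 0.3, -0.5]
gripper_width: 0.559
```

```bash
python3 -c "
from h import *
goal(.5062,-.3054,.12,-5.4)
"
```

```text
t 56.7 pos [ 0.5069 -0.2064  0.1073] tilt 1.7 yang -5.1 F [ 0.1  0.3 -0.5] w 47.8
delta tool mm [-98.5   7.8 -14.1] turn 0.3 dist 99.8
```

Emit:
{"api": "apply_moves", "payload": {
  "increments": [44,-28,2,-3,0,44,-25,2,-2,0,44,-20,2,0,0,44,-12,1,0,0,44,-5,1,0,0,44,0,0,0,0,44,0,0,0,0]
}}

```text
t: 57.58
eef_pos: [0.4986, -0.3031, 0.1056]
tool_rot: [-0.018, 0.74, 0.672, -0.008]
contact_force: [-0.1, 1.6, -1.1]
gripper_width: 0.558
```

```bash
python3 -c "
from h import *
goal(.5062,-.3054,.016,-5.4)
p,d=snap('side','s26',(290,170,430,310),5)
p,d=snap('top','t26',(330,130,430,260),5)
"
```

```text
t 57.58 pos [ 0.4986 -0.3031  0.1056] tilt 2.29 yang -5.5 F [-0.1  1.6 -1.1] w 47.7
delta tool mm [-2.7 11.2 89.2] turn -0.1 dist 90.0
```

View pics/s26.png

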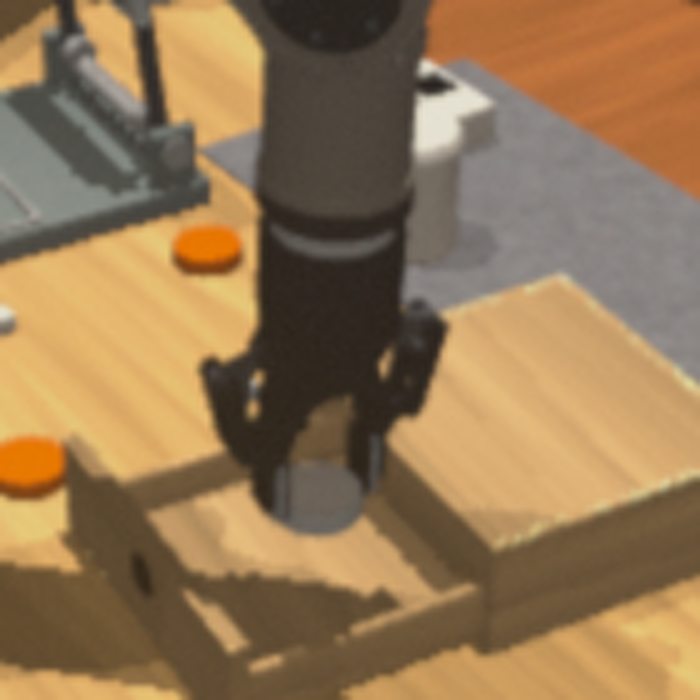

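View pics/t26.png

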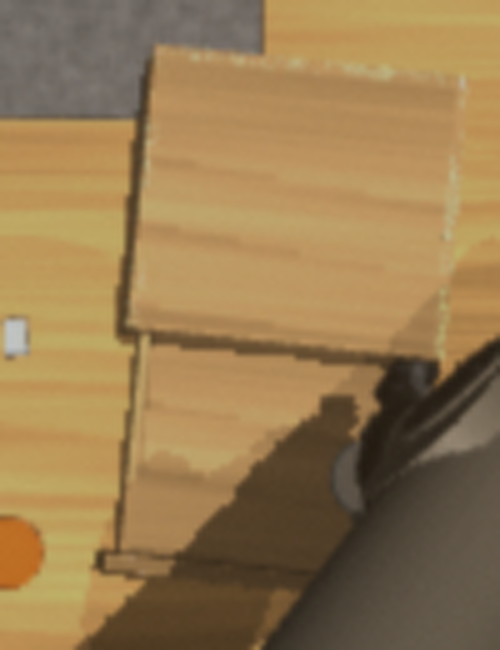

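Emit:
{"api": "apply_moves", "payload": {
  "increments": [44,-1,6,10,0,44,0,5,20,0,44,0,0,22,0,44,0,0,18,0,44,0,0,8,0,44,0,0,0,0]
}}

```text
t: 58.42
eef_pos: [0.508, -0.3018, 0.0203]
tool_rot: [-0.019, 0.739, 0.673, -0.008]
contact_force: [-1.3, -0.5, -0.5]
gripper_width: 0.563
```

```bash
python3 -c "
from h import *
goal(.5062,-.3040,.015,-5.4)
p,d=snap('side','s27',(290,190,430,310),5)
"
```

```text
t 58.42 pos [ 0.508  -0.3018  0.0203] tilt 2.41 yang -5.4 F [-1.3 -0.5 -0.5] w 48.1
delta tool mm [-2.5 -1.4  5.3] turn 0.0 dist 6.0
```

View pics/s27.png

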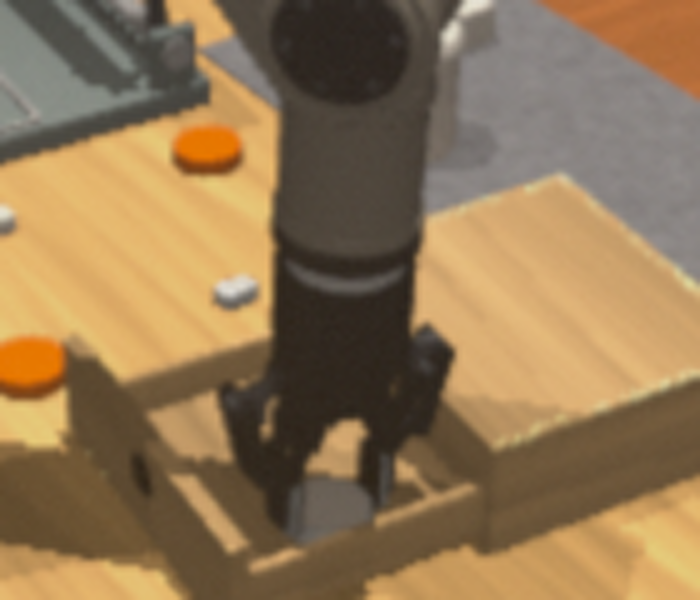

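Emit:
{"api": "apply_moves", "payload": {
  "increments": [44,-2,-1,2,0,44,0,0,2,0,44,0,0,0,0,62,0,0,0,0,62,0,0,0,0,62,0,0,0,0,62,0,0,-15,0,62,0,0,-25,0,62,0,0,-30,0,62,10,0,-25,0,62,20,0,-10,0,62,30,0,0,0]
}}

```text
t: 59.98
eef_pos: [0.5178, -0.2496, 0.1334]
tool_rot: [-0.015, 0.742, 0.671, -0.006]
contact_force: [0.0, 0.5, -0.3]
gripper_width: 0.733
```

```bash
python3 -c "
from h import *
goal(.5575,.252,.12)
p,d=snap('side','s28',(290,190,430,310),5)
"
```

```text
t 59.98 pos [ 0.5178 -0.2496  0.1334] tilt 1.85 yang -5.7 F [ 0.   0.5 -0.3] w 62.6
delta tool mm [502.8 -10.3  19. ] turn -0.6 dist 503.3
```

View pics/s28.png

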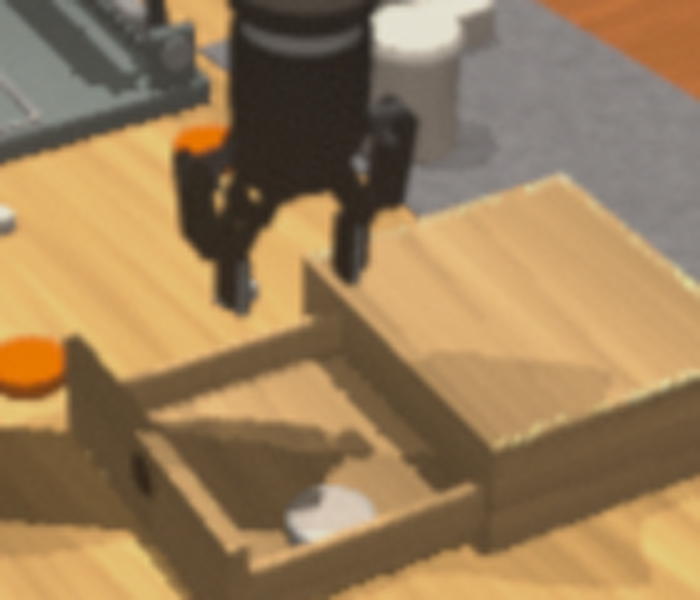

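Badge 1 is flat in the drawer. Next: the middle pocket.

Emit:
{"api": "apply_moves", "payload": {
  "increments": [64,20,0,0,0,64,32,0,0,0,64,35,0,0,0,64,35,0,0,0,64,35,0,0,0,64,35,0,0,0,64,35,0,0,0,64,35,0,0,0,64,35,0,0,0,64,35,0,0,0,64,35,0,0,0,64,35,0,0,0]
}}

```text
t: 61.52
eef_pos: [0.5613, 0.1645, 0.1508]
tool_rot: [-0.013, 0.742, 0.67, -0.001]
contact_force: [0.3, 0.7, -0.8]
gripper_width: 0.749
```

```bash
python3 -c "
from h import *
goal(.5575,.252,.12)
p,d=snap('side','s29',(240,150,340,230),6)
"
```

```text
t 61.52 pos [0.5613 0.1645 0.1508] tilt 1.52 yang -5.8 F [ 0.3  0.7 -0.8] w 63.9
delta tool mm [ 86.1 -12.   32.5] turn -0.7 dist 92.8
```

View pics/s29.png

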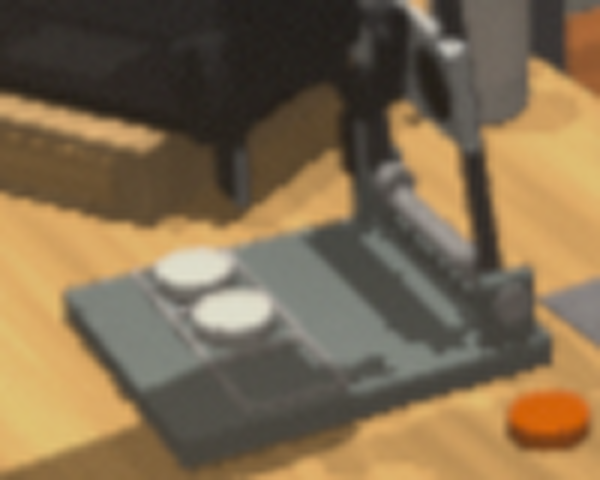

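Emit:
{"api": "apply_moves", "payload": {
  "increments": [64,28,-4,5,-0.7,64,24,-4,8,0,64,18,-3,10,0,64,10,0,15,0,64,3,0,20,0,64,0,0,20,0,64,0,0,15,0,64,0,0,6,0,64,0,0,0,0]
}}

```text
t: 62.7
eef_pos: [0.5561, 0.2562, 0.0479]
tool_rot: [-0.013, 0.737, 0.676, -0.0]
contact_force: [0.5, 0.2, -0.6]
gripper_width: 0.751
```

```bash
python3 -c "
from h import *
goal(.5575,.252,.0265)
"
```

```text
t 62.7 pos [0.5561 0.2562 0.0479] tilt 1.51 yang -4.9 F [ 0.5  0.2 -0.6] w 64.1
delta tool mm [-4.4  2.2 21.3] turn 0.2 dist 21.8
```

Emit:
{"api": "apply_moves", "payload": {
  "increments": [64,-4,2,5,0.2,64,0,0,8,0,64,0,0,5,0,64,0,0,2,0,64,0,0,0,0]
}}

```text
t: 63.32
eef_pos: [0.5587, 0.2523, 0.0279]
tool_rot: [-0.013, 0.738, 0.674, 0.001]
contact_force: [0.1, -0.2, 0.2]
gripper_width: 0.75
```

```bash
python3 -c "
from h import *
goal(.5575,.252,.0265)
"
```

```text
t 63.33 pos [0.5587 0.2523 0.0279] tilt 1.48 yang -5.2 F [ 0.1 -0.2  0.2] w 64.0
delta tool mm [-0.5 -1.1  1.4] turn -0.1 dist 1.9
```

Emit:
{"api": "apply_moves", "payload": {
  "increments": [64,0,0,2,0,54,0,0,0,0,44,0,0,0,0,44,0,0,0,0,44,0,0,0,0,44,0,0,0,0,44,0,0,-10,0,44,0,0,-22,0,44,0,0,-28,0,44,0,0,-28,0,44,0,0,-12,0]
}}

```text
t: 64.7
eef_pos: [0.5601, 0.2501, 0.1303]
tool_rot: [-0.013, 0.738, 0.674, 0.001]
contact_force: [-0.3, 1.0, -0.8]
gripper_width: 0.557
```

```bash
python3 -c "
from h import *
goal(.5116,-.2477,.12,-5.4)
"
```

```text
t 64.7 pos [0.5601 0.2501 0.1303] tilt 1.48 yang -5.2 F [-0.3  1.  -0.8] w 47.6
delta tool mm [-500.2   -3.     1.2] turn 0.2 dist 500.2
```

Emit:
{"api": "apply_moves", "payload": {
  "increments": [44,-12,0,0,0,44,-25,0,0,0,44,-32,1,0,0,44,-35,1,0,0,44,-35,1,0,0,44,-35,1,0,0,44,-35,1,0,0,44,-35,1,0,0,44,-35,1,0,0,44,-35,1,0,0,44,-34,1,0,0,44,-32,0,0,0]
}}

```text
t: 66.2
eef_pos: [0.5148, -0.1596, 0.1141]
tool_rot: [-0.017, 0.743, 0.669, -0.01]
contact_force: [1.5, -0.5, -1.2]
gripper_width: 0.558
```

```bash
python3 -c "
from h import *
goal(.5116,-.2477,.11,-5.4)
"
```

```text
t 66.2 pos [ 0.5148 -0.1596  0.1141] tilt 2.26 yang -5.9 F [ 1.5 -0.5 -1.2] w 47.6
delta tool mm [-87.9   6.1   3.1] turn -0.5 dist 88.2
```

Emit:
{"api": "apply_moves", "payload": {
  "increments": [44,-27,3,0,-0.5,44,-22,3,0,0,44,-17,3,0,0,44,-10,2,0,0,44,-4,0,0,0,44,0,0,0,0,44,0,0,0,0]
}}

```text
t: 67.08
eef_pos: [0.5047, -0.2511, 0.108]
tool_rot: [-0.022, 0.744, 0.668, -0.014]
contact_force: [-0.9, -0.1, -1.2]
gripper_width: 0.56
```

```bash
python3 -c "
from h import *
goal(.5116,-.2477,.016,-5.4)
p,d=snap('side','s30',(290,190,430,310),5)
"
```

```text
t 67.08 pos [ 0.5047 -0.2511  0.108 ] tilt 2.94 yang -6.2 F [-0.9 -0.1 -1.2] w 47.8
delta tool mm [ 3.4 11.2 91.6] turn -0.8 dist 92.3
```

View pics/s30.png

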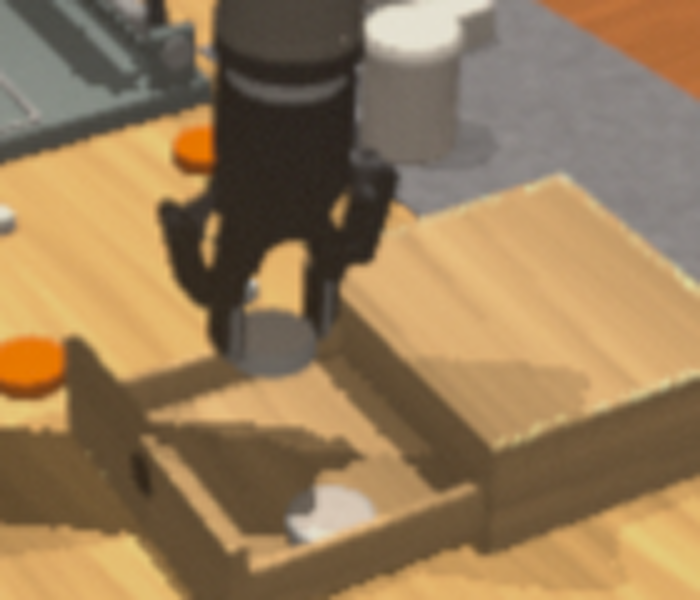

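Emit:
{"api": "apply_moves", "payload": {
  "increments": [44,2,6,10,-0.8,44,1,5,20,0,44,0,0,22,0,44,0,0,18,0,44,0,0,8,0,44,0,0,0,0]
}}

```text
t: 67.88
eef_pos: [0.5135, -0.245, 0.0225]
tool_rot: [-0.023, 0.738, 0.675, -0.014]
contact_force: [-0.2, 0.1, 0.4]
gripper_width: 0.556
```

```bash
python3 -c "
from h import *
goal(.5116,-.2470,.0155,-5.4)
p,d=snap('side','s31',(310,220,410,310),7)
"
```

```text
t 67.88 pos [ 0.5135 -0.245   0.0225] tilt 3.06 yang -5.1 F [-0.2  0.1  0.4] w 47.5
delta tool mm [-2.2 -1.4  7.1] turn 0.3 dist 7.5
```

View pics/s31.png

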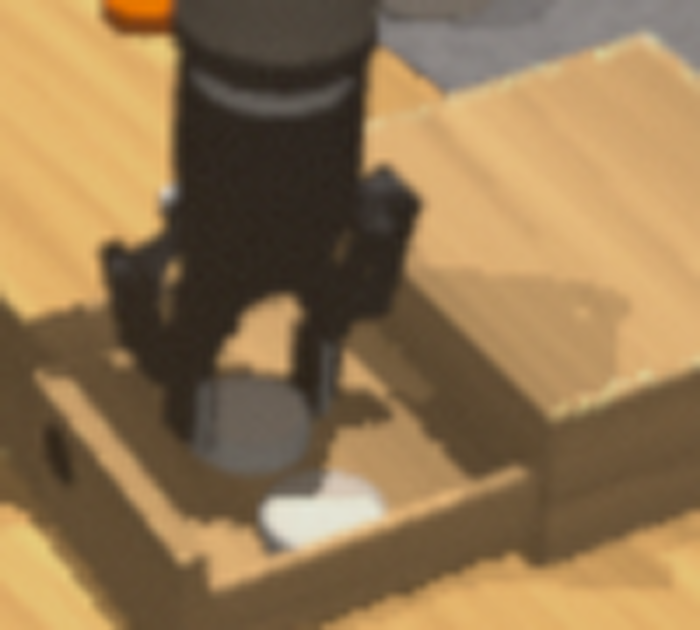

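Emit:
{"api": "apply_moves", "payload": {
  "increments": [44,-1,-1,3,0,44,0,0,3,0,44,0,0,0,0,62,0,0,0,0,62,0,0,0,0,62,0,0,0,0,62,0,0,-15,0,62,0,0,-25,0,62,0,0,-30,0,62,10,0,-25,0,62,20,0,-10,0,62,30,0,0,0]
}}

```text
t: 69.42
eef_pos: [0.5248, -0.1912, 0.1331]
tool_rot: [-0.019, 0.74, 0.672, -0.012]
contact_force: [-0.3, 0.6, -0.6]
gripper_width: 0.725
```

```bash
python3 -c "
from h import *
goal(.563,.3145,.13)
p,d=snap('side','s32',(290,190,430,310),5)
"
```

```text
t 69.42 pos [ 0.5248 -0.1912  0.1331] tilt 2.52 yang -5.5 F [-0.3  0.6 -0.6] w 61.9
delta tool mm [507.  -10.1   7.3] turn -0.4 dist 507.1
```

View pics/s32.png

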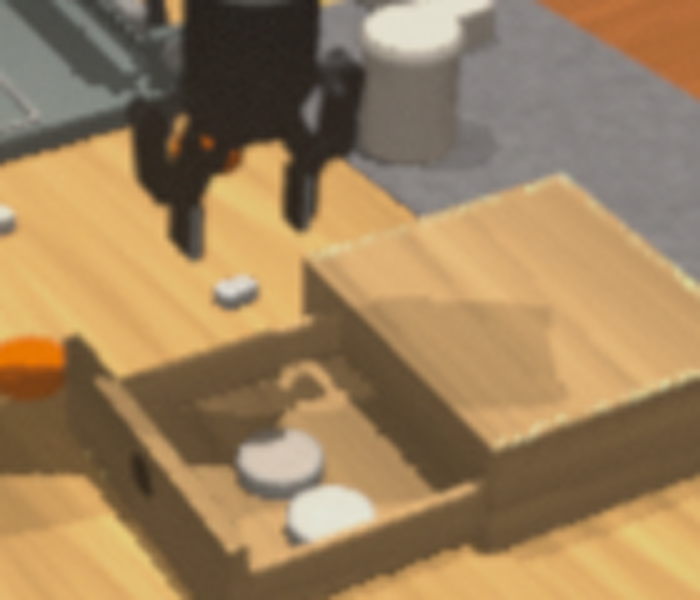

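Two in the drawer. On to the last.

Emit:
{"api": "apply_moves", "payload": {
  "increments": [64,20,-2,0,0,64,32,-2,0,0,64,35,-2,0,0,64,35,-2,0,0,64,35,-2,0,0,64,35,-2,0,0,64,35,-2,0,0,64,35,-2,0,0,64,35,-2,0,0,64,35,-2,0,0,64,35,-2,0,0,64,35,-2,0,0]
}}

```text
t: 70.97
eef_pos: [0.5418, 0.2256, 0.1503]
tool_rot: [-0.017, 0.74, 0.672, -0.006]
contact_force: [0.5, 0.3, 0.0]
gripper_width: 0.752
```

```bash
python3 -c "
from h import *
goal(.563,.3145,.13)
p,d=snap('side','s33',(240,150,340,230),6)
"
```

```text
t 70.97 pos [0.5418 0.2256 0.1503] tilt 2.09 yang -5.5 F [0.5 0.3 0. ] w 64.2
delta tool mm [90.2 13.3 21.2] turn -0.4 dist 93.6
```

View pics/s33.png

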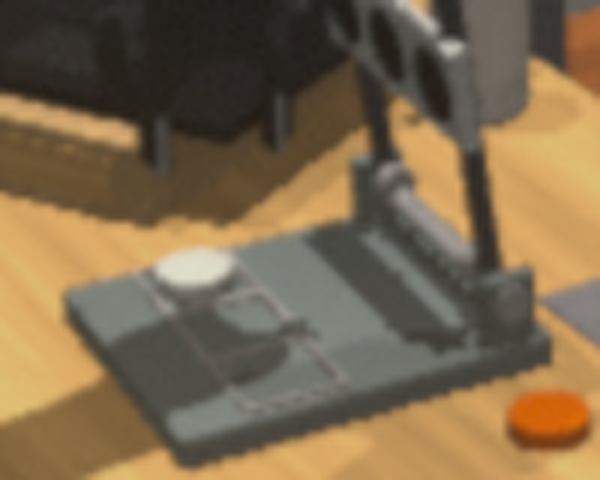

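Emit:
{"api": "apply_moves", "payload": {
  "increments": [64,28,4,2,-0.4,64,24,4,5,0,64,18,3,8,0,64,12,1,15,0,64,4,0,20,0,64,0,0,20,0,64,0,0,15,0,64,0,0,8,0,64,0,0,0,0]
}}

```text
t: 72.15
eef_pos: [0.5579, 0.3181, 0.0524]
tool_rot: [-0.018, 0.737, 0.676, -0.007]
contact_force: [-0.3, 0.4, 0.1]
gripper_width: 0.749
```

```bash
python3 -c "
from h import *
goal(.563,.3145,.0265)
"
```

```text
t 72.15 pos [0.5579 0.3181 0.0524] tilt 2.15 yang -4.9 F [-0.3  0.4  0.1] w 64.0
delta tool mm [-3.5  6.3 25.6] turn 0.2 dist 26.6
```

Emit:
{"api": "apply_moves", "payload": {
  "increments": [64,-3,5,4,0.2,64,0,1,9,0,64,0,0,7,0,64,0,0,3,0,64,0,0,0,0]
}}

```text
t: 72.78
eef_pos: [0.5644, 0.315, 0.0291]
tool_rot: [-0.017, 0.738, 0.674, -0.005]
contact_force: [-0.6, -0.9, 0.2]
gripper_width: 0.752
```

```bash
python3 -c "
from h import *
goal(.563,.3145,.0265)
p,d=snap('side','s34',(240,150,340,230),6)
"
```

```text
t 72.78 pos [0.5644 0.315  0.0291] tilt 2.07 yang -5.2 F [-0.6 -0.9  0.2] w 64.3
delta tool mm [-0.6 -1.3  2.6] turn -0.1 dist 3.0
```

View pics/s34.png

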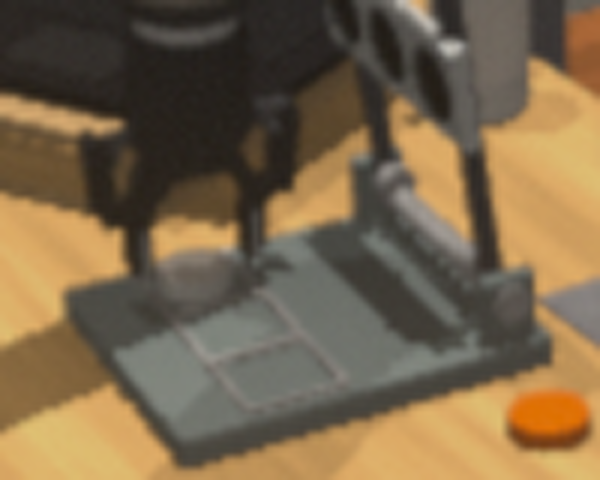

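Emit:
{"api": "apply_moves", "payload": {
  "increments": [64,0,-1,3,0,54,0,0,0,0,44,0,0,0,0,44,0,0,0,0,44,0,0,0,0,44,0,0,0,0,44,0,0,-10,0,44,0,0,-22,0,44,0,0,-28,0,44,0,0,-28,0,44,0,0,-12,0]
}}

```text
t: 74.2
eef_pos: [0.5675, 0.3133, 0.1342]
tool_rot: [-0.017, 0.738, 0.674, -0.004]
contact_force: [-0.3, 0.8, -0.3]
gripper_width: 0.558
```

```bash
python3 -c "
from h import *
goal(.5170,-.190,.12,-5.4)
"
```

```text
t 74.2 pos [0.5675 0.3133 0.1342] tilt 2.0 yang -5.2 F [-0.3  0.8 -0.3] w 47.6
delta tool mm [-505.9   -4.4    5.6] turn 0.2 dist 506.0
```

Emit:
{"api": "apply_moves", "payload": {
  "increments": [44,-12,0,0,0,44,-25,0,0,0,44,-32,1,0,0,44,-35,1,0,0,44,-35,1,0,0,44,-35,1,0,0,44,-35,1,0,0,44,-35,1,0,0,44,-35,1,0,0,44,-35,1,0,0,44,-35,1,0,0,44,-35,1,0,0]
}}

```text
t: 75.7
eef_pos: [0.5234, -0.1013, 0.1193]
tool_rot: [-0.021, 0.742, 0.67, -0.014]
contact_force: [0.7, 0.3, 0.3]
gripper_width: 0.56
```

```bash
python3 -c "
from h import *
goal(.5170,-.190,.115,-5.4)
"
```

```text
t 75.7 pos [ 0.5234 -0.1013  0.1193] tilt 2.89 yang -5.9 F [0.7 0.3 0.3] w 47.8
delta tool mm [-89.    2.9   3.6] turn -0.5 dist 89.1
```

Emit:
{"api": "apply_moves", "payload": {
  "increments": [44,-27,2,0,-0.5,44,-22,2,0,0,44,-17,2,0,0,44,-9,2,0,0,44,-4,0,0,0,44,0,0,0,0,44,0,0,0,0]
}}

```text
t: 76.58
eef_pos: [0.5139, -0.1898, 0.1148]
tool_rot: [-0.024, 0.743, 0.669, -0.018]
contact_force: [0.5, 0.8, -0.4]
gripper_width: 0.561
```

```bash
python3 -c "
from h import *
goal(.5170,-.191,.03,-5.4)
p,d=snap('side','s35',(290,190,430,310),5)
"
```

```text
t 76.58 pos [ 0.5139 -0.1898  0.1148] tilt 3.44 yang -5.9 F [ 0.5  0.8 -0.4] w 47.9
delta tool mm [-1.4  8.3 84.4] turn -0.5 dist 84.8
```

View pics/s35.png

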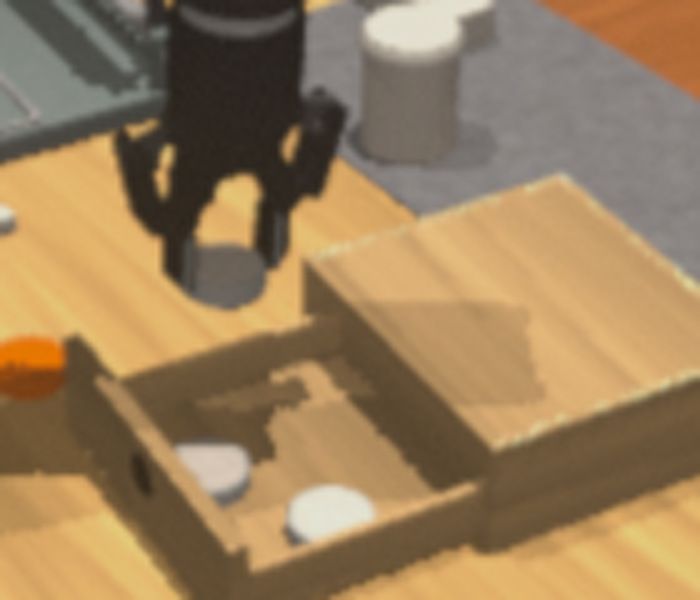

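```bash
python3 -c "
from h import *
p,d=whites('side',.0255,.40,.62,-.36,-.14)
cv2.imwrite('pics/r36.png',rect('side',p,.40,.62,-.36,-.14,.0255,2000))
O=np.array([.5166,-.2482]);c,s=np.cos(-.094),np.sin(-.094)
for u,v in((290+330/5,190+515/5),(290+215/5,190+470/5)):
  P=ray('side',u,v,.0255)[:2]; q=P-O; print(P.round(4),'unit',(q[0]*c+q[1]*s).round(4),(-q[0]*s+q[1]*c).round(4))
"
```

```text
side white 0.5058 -0.3008 [  42   55 1701]
side white 0.4772 -0.2343 [  60   38 1635]
[ 0.5059 -0.306 ] unit -0.0052 -0.0586
[ 0.4742 -0.2385] unit -0.0431 0.0057
```

View pics/r36.png

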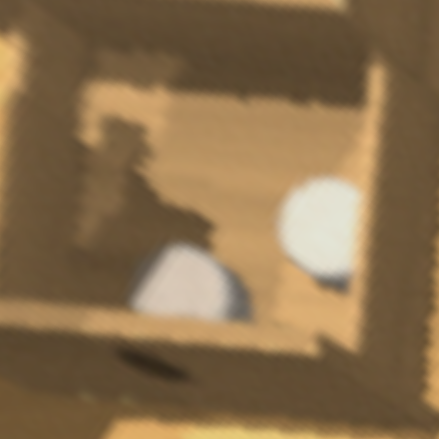

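Emit:
{"api": "apply_moves", "payload": {
  "increments": [44,-1,8,8,-0.5,44,0,6,18,0,44,0,1,20,0,44,0,0,18,0,44,0,0,10,0,44,0,0,3,0,44,0,0,0,0]
}}

```text
t: 77.55
eef_pos: [0.5257, -0.19, 0.0303]
tool_rot: [-0.025, 0.739, 0.674, -0.018]
contact_force: [0.3, -0.6, 0.4]
gripper_width: 0.554
```

```bash
python3 -c "
from h import *
goal(.5240,-.1907,.0155,-5.4)
p,d=snap('side','s37',(290,200,410,300),6)
"
```

```text
t 77.55 pos [ 0.5257 -0.19    0.0303] tilt 3.52 yang -5.3 F [ 0.3 -0.6  0.4] w 47.3
delta tool mm [-0.9 -0.7 14.8] turn 0.1 dist 14.9
```

View pics/s37.png

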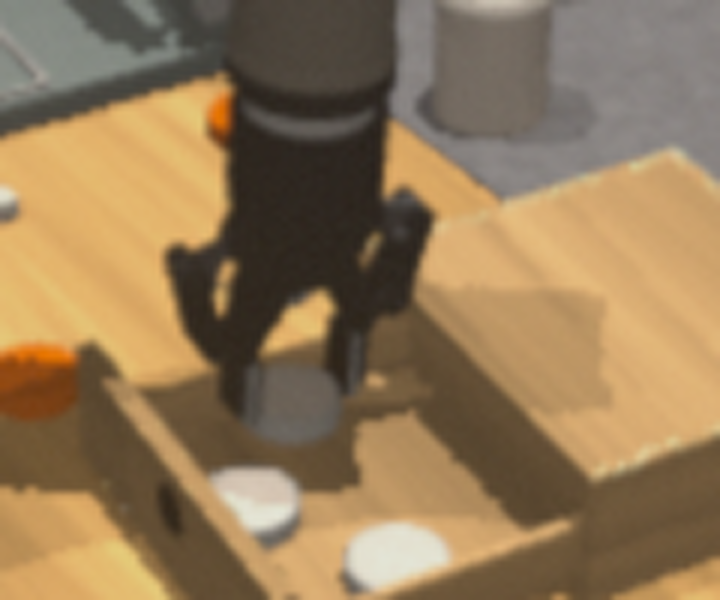

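Clear of the shifted badge. Lower and release.

Emit:
{"api": "apply_moves", "payload": {
  "increments": [44,-1,0,6,0,44,0,0,5,0,44,0,0,2,0,44,0,0,0,0,60,0,0,0,0,60,0,0,0,0,60,0,0,0,0,60,0,0,-15,0,60,0,0,-28,0,60,0,0,-30,0,60,0,0,-30,0]
}}

```text
t: 78.97
eef_pos: [0.5309, -0.1925, 0.1248]
tool_rot: [-0.025, 0.739, 0.673, -0.018]
contact_force: [-0.1, -0.8, -0.1]
gripper_width: 0.704
```

```bash
python3 -c "
from h import *
goal(.41,-.238,.14,-5.4)
p,d=snap('side','s38',(290,190,430,310),5)
"
```

```text
t 78.97 pos [ 0.5309 -0.1925  0.1248] tilt 3.51 yang -5.3 F [-0.1 -0.8 -0.1] w 60.1
delta tool mm [ -56.4 -116.9   -8.5] turn 0.1 dist 130.1
```

View pics/s38.png

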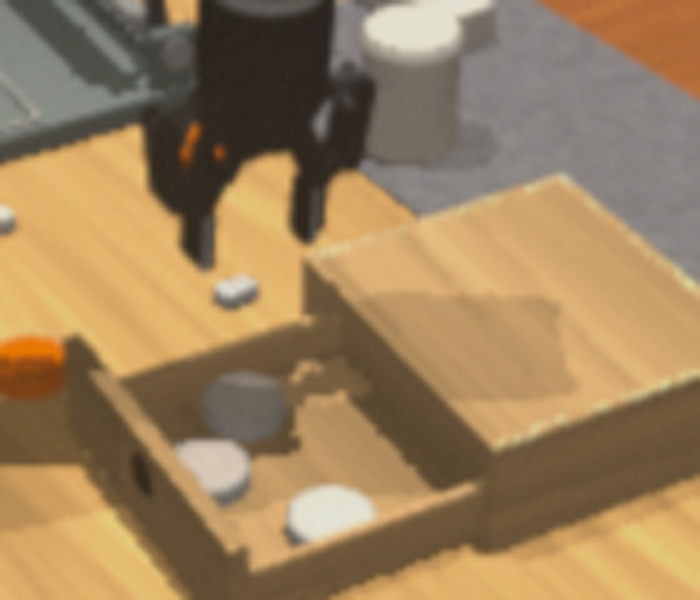

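Emit:
{"api": "apply_moves", "payload": {
  "increments": [40,-5,-10,-10,0,30,-10,-22,-10,0,20,-10,-28,0,0,10,-10,-28,0,0,0,-8,-28,0,0,0,-5,-20,0,0,0,0,-8,0,0,0,0,0,0,0]
}}

```text
t: 80.03
eef_pos: [0.3788, -0.2308, 0.1607]
tool_rot: [-0.022, 0.74, 0.672, -0.014]
contact_force: [0.1, 0.5, -0.6]
gripper_width: -0.0
```

```bash
python3 -c "
from h import *
goal(.382,-.2355,.03,-5.4)
"
```

```text
t 80.03 pos [ 0.3788 -0.2308  0.1607] tilt 3.01 yang -5.5 F [ 0.1  0.5 -0.6] w -0.0
delta tool mm [ -5.5  10.4 130.3] turn -0.1 dist 130.8
```

Emit:
{"api": "apply_moves", "payload": {
  "increments": [0,-3,0,15,0,0,-2,0,25,0,0,0,0,25,0,0,0,0,25,0,0,0,0,18,0,0,0,0,12,0,0,0,0,4,0,0,0,0,0,0]
}}

```text
t: 81.03
eef_pos: [0.3764, -0.2343, 0.027]
tool_rot: [-0.022, 0.737, 0.675, -0.016]
contact_force: [1.2, -0.8, 0.5]
gripper_width: 0.001
```

```bash
python3 -c "
from h import *
goal(.4025,-.2375,.03,-5.4)
p,d=snap('side','s39',(270,180,410,310),5)
"
```

```text
t 81.03 pos [ 0.3764 -0.2343  0.027 ] tilt 3.1 yang -5.1 F [ 1.2 -0.8  0.5] w 0.0
delta tool mm [-0.9 26.1 -4.4] turn 0.3 dist 26.5
```

View pics/s39.png

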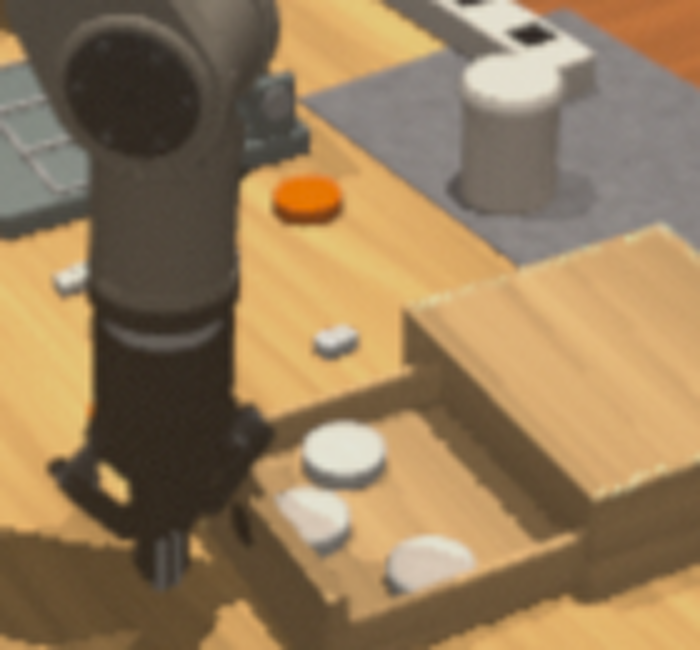

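Emit:
{"api": "apply_moves", "payload": {
  "increments": [0,-1,8,-8,0,0,0,8,-6,0,0,0,8,0,0,0,0,8,0,0,0,0,8,0,0,0,0,8,0,0,0,0,8,0,0]
}}

```text
t: 81.95
eef_pos: [0.4373, -0.2409, 0.0407]
tool_rot: [-0.021, 0.737, 0.675, -0.015]
contact_force: [-3.1, 0.2, 1.8]
gripper_width: -0.005
```

```bash
python3 -c "
from h import *
goal(.5572,-.2521,.042,-5.4)
"
```

```text
t 81.95 pos [ 0.4373 -0.2409  0.0407] tilt 2.95 yang -5.0 F [-3.1  0.2  1.8] w -0.4
delta tool mm [ -0.6 120.2  -7.4] turn 0.4 dist 120.4
```

Emit:
{"api": "apply_moves", "payload": {
  "increments": [0,0,11,0,0.4,0,0,12,0,0,0,0,12,0,0,0,0,12,0,0,0,0,12,0,0,0,0,12,0,0,0,0,12,0,0]
}}

```text
t: 82.82
eef_pos: [0.5255, -0.2491, 0.0358]
tool_rot: [-0.021, 0.74, 0.672, -0.016]
contact_force: [-1.5, 0.0, 1.9]
gripper_width: -0.001
```

```bash
python3 -c "
from h import *
goal(.5572,-.2521,.042,-5.4)
p,d=snap('side','s40',(270,180,410,310),5)
"
```

```text
t 82.83 pos [ 0.5255 -0.2491  0.0358] tilt 2.99 yang -5.5 F [-1.5  0.   1.9] w -0.1
delta tool mm [ 0.1 31.5 -7.9] turn -0.1 dist 32.5
```

View pics/s40.png

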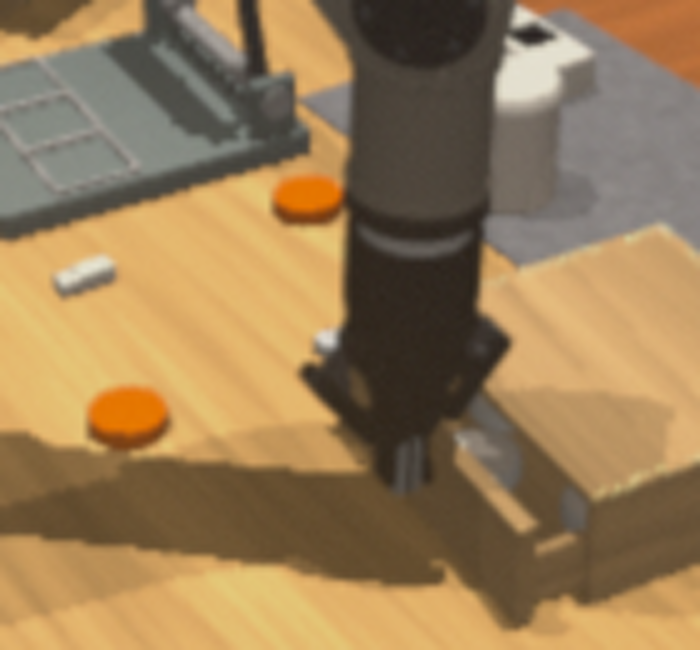

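Emit:
{"api": "apply_moves", "payload": {
  "increments": [0,0,6,-3,0,0,0,7,-3,0,0,0,6,-1,0,0,0,5,0,0,0,0,5,0,0,0,0,5,0,0]
}}

```text
t: 83.62
eef_pos: [0.5583, -0.2518, 0.0412]
tool_rot: [-0.025, 0.74, 0.672, -0.017]
contact_force: [-2.7, 1.2, 2.1]
gripper_width: -0.001
```

```bash
python3 -c "
from h import *
goal(.5572,-.2521,.042,-5.4)
p,d=snap('side','s41',(330,220,430,310),7)
"
```

```text
t 83.62 pos [ 0.5583 -0.2518  0.0412] tilt 3.46 yang -5.5 F [-2.7  1.2  2.1] w -0.1
delta tool mm [-0.4 -1.1 -0.7] turn -0.1 dist 1.4
```

View pics/s41.png

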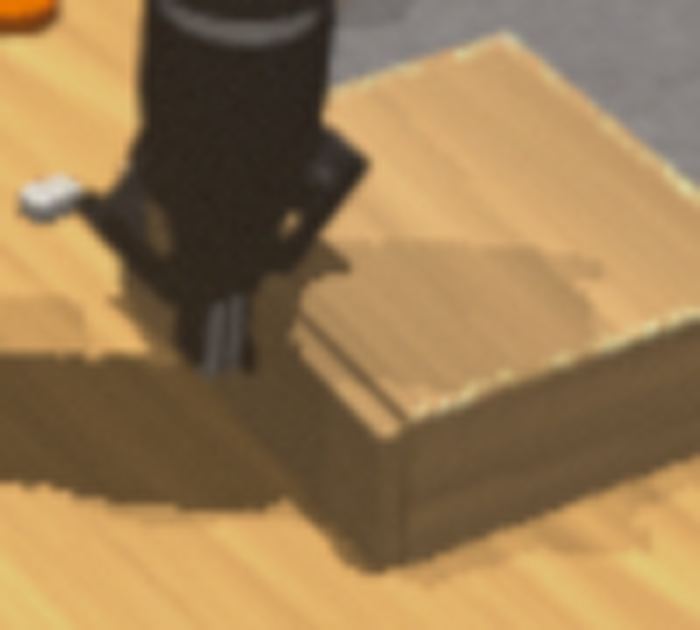

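Nearly home; push on until the force shows the end stop.

Emit:
{"api": "apply_moves", "payload": {
  "increments": [0,0,4,0,0,0,0,4,0,0,0,0,3,0,0]
}}

```text
t: 84.05
eef_pos: [0.5593, -0.2519, 0.0407]
tool_rot: [-0.034, 0.741, 0.671, -0.021]
contact_force: [-10.4, 2.8, 9.4]
gripper_width: -0.004
```

```bash
python3 -c "
from h import *
goal(.5572,-.2521,.042,-5.4)
"
```

```text
t 84.05 pos [ 0.5593 -0.2519  0.0407] tilt 4.6 yang -5.7 F [-10.4   2.8   9.4] w -0.4
delta tool mm [-0.4 -2.1 -1.1] turn -0.3 dist 2.5
```

Emit:
{"api": "apply_moves", "payload": {
  "increments": [0,0,4,0,0,0,0,4,0,0,0,0,-5,-5,0,0,0,-20,-15,0,0,0,-30,-25,0,0,0,-30,-25,0,0,10,-30,-20,0,0,30,-20,-20,0,0,40,0,0,0,0,45,0,0,0,0,45,0,0,0,0,45,0,0,0]
}}

```text
t: 85.55
eef_pos: [0.463, -0.0264, 0.1742]
tool_rot: [-0.032, 0.744, 0.667, -0.016]
contact_force: [0.9, -0.2, 0.7]
gripper_width: -0.002
```

```bash
python3 -c "
from h import *
goal(.5572,-.2521,.042,-5.4)
for n in('side','top'):
    p,d=read_camera(n); W=cloud(n,d)
    m=(W[...,2]>.064)&(W[...,2]<.085)&(W[...,1]<-.13)&(W[...,1]>-.40)&(W[...,0]>.5)&(W[...,0]<.85)
    O=np.array([.5175,-.2473]) if n=='top' else np.array([.5162,-.246]); c,s=np.cos(-.0945),np.sin(-.0945)
    q=W[m][:,:2]-O; ux=q[:,0]*c+q[:,1]*s; print(n,np.percentile(ux,[.2,1,5,95,99,99.8]).round(4))
    cv2.imwrite(f'pics/f_{n}.png',p if n=='side' else cv2.resize(p[120:270,330:440],None,fx=4.5,fy=4,interpolation=cv2.INTER_CUBIC))
p,d=snap('side','s42',(330,200,450,310),6)
"
```

```text
t 85.55 pos [ 0.463  -0.0264  0.1742] tilt 4.08 yang -6.3 F [ 0.9 -0.2  0.7] w -0.1
delta tool mm [-216.3  127.   119.8] turn -0.9 dist 278.0
side [0.056  0.0571 0.0627 0.2485 0.2577 0.2598]
top [0.0579 0.0594 0.0674 0.2495 0.2579 0.2597]
```

View pics/s42.png

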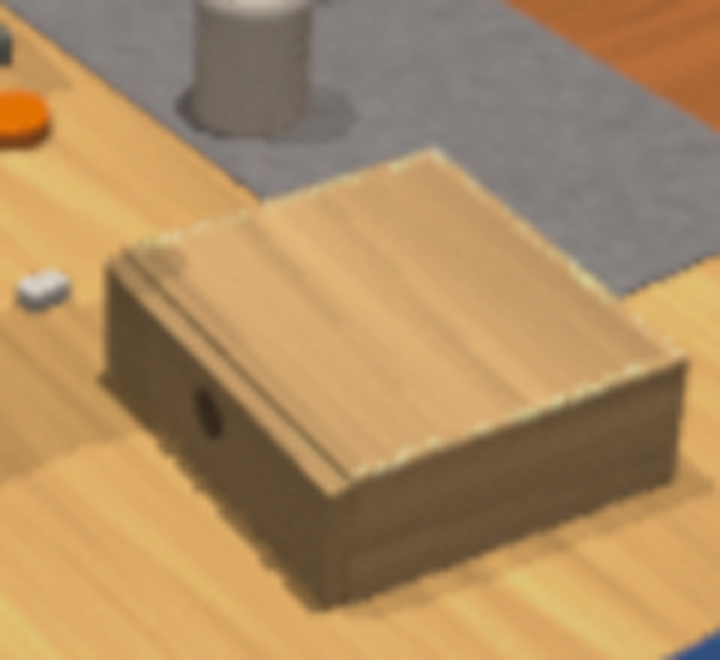

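View pics/f_top.png

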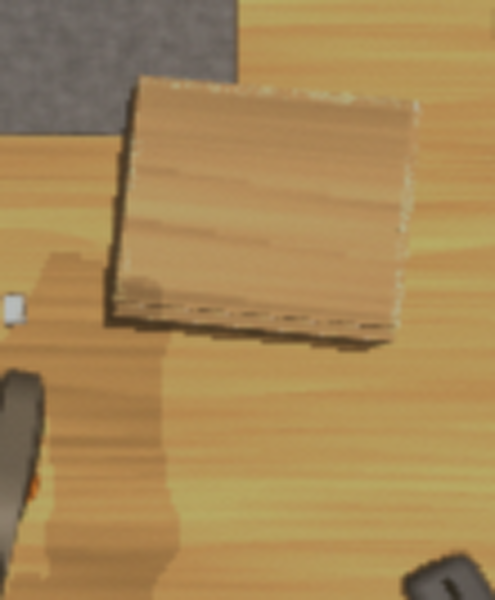

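View pics/f_side.png

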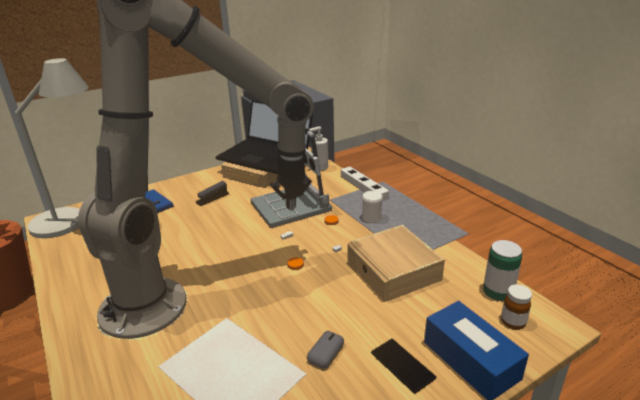

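Emit:
{"api": "apply_moves", "payload": {
  "increments": [0,-40,0,5,0,0,-45,0,10,0,0,-45,0,15,0,0,-40,0,20,0,0,-25,0,20,0,0,-12,0,20,0,0,-4,0,18,0,0,0,0,5,0,0,0,0,0,0]
}}

```text
t: 86.82
eef_pos: [0.4369, -0.2476, 0.057]
tool_rot: [-0.024, 0.745, 0.667, -0.013]
contact_force: [-0.1, 0.3, 1.3]
gripper_width: 0.0
```

```bash
python3 -c "
from h import *
goal(.5472,-.2510,.052,-5.4)
"
```

```text
t 86.83 pos [ 0.4369 -0.2476  0.057 ] tilt 3.19 yang -6.3 F [-0.1  0.3  1.3] w 0.0
delta tool mm [  8.8 110.1  -0.9] turn -0.9 dist 110.4
```

Emit:
{"api": "apply_moves", "payload": {
  "increments": [0,5,15,0,-0.9,0,3,22,0,0,0,0,24,-1,0,0,0,20,-1,0,0,0,12,-1,0,0,0,6,0,0,0,0,4,0,0]
}}

```text
t: 87.7
eef_pos: [0.5522, -0.2436, 0.0582]
tool_rot: [-0.022, 0.735, 0.677, -0.01]
contact_force: [0.3, -0.2, -0.4]
gripper_width: 0.0
```

```bash
python3 -c "
from h import *
goal(.5672,-.2530,.052,-5.4)
"
```

```text
t 87.7 pos [ 0.5522 -0.2436  0.0582] tilt 2.77 yang -4.7 F [ 0.3 -0.2 -0.4] w 0.0
delta tool mm [-8.2 16.   5.3] turn 0.7 dist 18.8
```

Emit:
{"api": "apply_moves", "payload": {
  "increments": [0,-3,3,3,0,0,-2,3,2,0,0,0,3,0,0,0,0,3,0,0]
}}

```text
t: 88.2
eef_pos: [0.5611, -0.2501, 0.0519]
tool_rot: [-0.024, 0.736, 0.677, -0.011]
contact_force: [-8.6, 2.2, 7.6]
gripper_width: -0.005
```

Emit:
{"api": "apply_moves", "payload": {
  "increments": [0,0,3,0,0,0,0,3,0,0]
}}

```text
t: 88.45
eef_pos: [0.5608, -0.2502, 0.0513]
tool_rot: [-0.03, 0.737, 0.676, -0.014]
contact_force: [-9.6, 2.2, 8.6]
gripper_width: 0.001
```

Emit:
{"api": "apply_moves", "payload": {
  "increments": [0,0,4,0,0,0,0,4,0,0]
}}

```text
t: 88.7
eef_pos: [0.5605, -0.2503, 0.0508]
tool_rot: [-0.037, 0.737, 0.674, -0.017]
contact_force: [-11.5, 3.3, 11.4]
gripper_width: -0.001
```

Emit:
{"api": "apply_moves", "payload": {
  "increments": [0,0,-5,0,0,0,0,-20,0,0,0,0,-25,0,0,0,0,0,0,10,0,0,0,0,10,0,0,0,0,10,0,0,0,0,10,0,0,0,0,10,0,0,0,0,10,0,0,0,0,10,0,0,0,0,10,0,0,0,0,8]
}}

```text
t: 90.2
eef_pos: [0.512, -0.2461, 0.0561]
tool_rot: [-0.013, 0.998, -0.052, -0.034]
contact_force: [0.4, -0.5, -0.3]
gripper_width: 0.003
```

```bash
python3 -c "
from h import *
goal(.50,-.2465,.03,-95.4)
W=get_obs();q=W['tool_rot'];print(Ro.from_quat([q[1],q[2],q[3],q[0]]).as_matrix().round(3))
p,d=snap('side','s43',(300,180,440,310),5)
"
```

```text
t 90.2 pos [ 0.512  -0.2461  0.0561] tilt 4.14 yang -96.0 F [ 0.4 -0.5 -0.3] w 0.3
delta tool mm [-10.1   2.3  26.8] turn -0.6 dist 28.8
[[ 0.992 -0.105 -0.066]
 [-0.103 -0.994  0.03 ]
 [-0.069 -0.023 -0.997]]
```

View pics/s43.png

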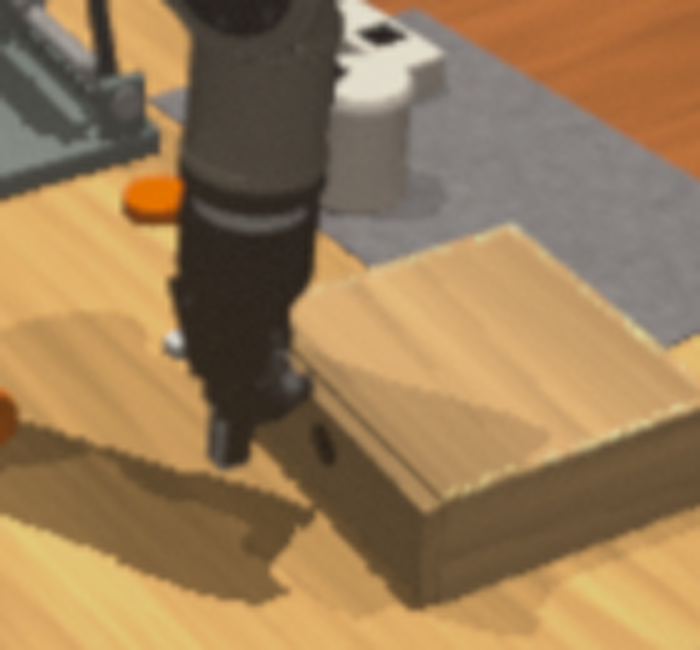

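Emit:
{"api": "apply_moves", "payload": {
  "increments": [0,0,0,12,0,0,0,0,10,0,0,8,0,2,0,0,10,0,1,0,0,9,0,1,0,0,5,0,0,0,0,4,0,0,0]
}}

```text
t: 91.12
eef_pos: [0.5494, -0.2489, 0.0254]
tool_rot: [-0.013, 0.998, -0.051, -0.033]
contact_force: [0.1, -0.0, 0.8]
gripper_width: 0.001
```

Emit:
{"api": "apply_moves", "payload": {
  "increments": [0,4,0,0,0,0,3,0,0,0]
}}

```text
t: 91.38
eef_pos: [0.5568, -0.2497, 0.025]
tool_rot: [-0.013, 0.998, -0.051, -0.033]
contact_force: [0.2, -0.3, -1.3]
gripper_width: -0.001
```

Emit:
{"api": "apply_moves", "payload": {
  "increments": [0,4,0,0,0,0,4,0,0,0]
}}

```text
t: 91.62
eef_pos: [0.5585, -0.2503, 0.0239]
tool_rot: [-0.015, 0.998, -0.052, -0.039]
contact_force: [-14.6, 3.0, 5.5]
gripper_width: 0.002
```

Emit:
{"api": "apply_moves", "payload": {
  "increments": [0,5,0,0,0,0,5,0,0,0]
}}

```text
t: 91.88
eef_pos: [0.5575, -0.251, 0.022]
tool_rot: [-0.018, 0.997, -0.054, -0.048]
contact_force: [-14.1, 3.1, 5.2]
gripper_width: -0.003
```

Emit:
{"api": "apply_moves", "payload": {
  "increments": [0,-6,0,0,0,0,-20,0,-5,0,0,-30,0,-20,0,0,-30,0,-30,0,0,-20,0,-30,0,0,0,0,-25,0,0,0,0,0,0,0,0,0,0,0]
}}

```text
t: 92.88
eef_pos: [0.4598, -0.2438, 0.1446]
tool_rot: [-0.018, 0.997, -0.054, -0.046]
contact_force: [-0.0, 1.1, -0.6]
gripper_width: 0.003
```

```bash
python3 -c "
from h import *
goal(.5672,-.2530,.052,-5.4)
for n in('side','top'):
    p,d=read_camera(n); W=cloud(n,d)
    m=(W[...,2]>.064)&(W[...,2]<.085)&(W[...,1]<-.13)&(W[...,1]>-.40)&(W[...,0]>.5)&(W[...,0]<.85)
    O=np.array([.5175,-.2473]) if n=='top' else np.array([.5162,-.246]); c,s=np.cos(-.0945),np.sin(-.0945)
    q=W[m][:,:2]-O; ux=q[:,0]*c+q[:,1]*s; print(n,np.percentile(ux,[.2,1,5,99,99.8]).round(4))
    for a,b in((.67,.8),): 
        mm=(W[...,2]>.2)&(W[...,2]<.33)&(W[...,1]<.4)&(W[...,1]>.1)&(W[...,0]>.6)&(W[...,0]<.8); print('bar',W[mm].mean(0).round(3))
    cv2.imwrite(f'pics/g_{n}.png',p)
"
```

```text
t 92.88 pos [ 0.4598 -0.2438  0.1446] tilt 5.69 yang -96.3 F [-0.   1.1 -0.6] w 0.2
delta tool mm [116.    0.2  82. ] turn 89.1 dist 142.1
side [0.0563 0.0573 0.0625 0.2575 0.2602]
bar [0.668 0.247 0.23 ]
top [0.0581 0.0598 0.0678 0.2579 0.2595]
bar [0.667 0.234 0.278]
```

View pics/g_side.png

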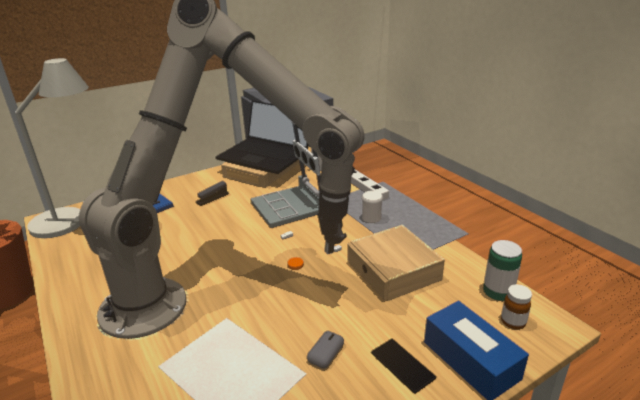

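View pics/g_top.png

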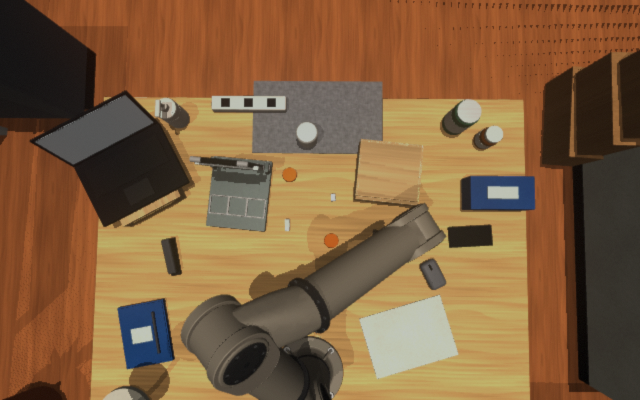

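```bash
python3 -c "
from station import *
print(hand_in())"
```

```text
the job is handed in; nothing more can be done
None
```

All three white badges went through the press for two full strokes. They now lie in the drawer, which is shut, and the job is handed in at about 93 s; no verdict was reported.

- **Pressing:** Before the first stroke, the depth image put every badge within about 1.5 mm of its pocket centre, with its top at 36.7 mm (about 37 mm when seated). On both strokes the lever sat on its stop for about a second; the plate slope was −0.02 rad on the first and 0.00 on the second. It was all the way back up each time in the pictures.
- **Force peak:** On the first stroke I pressed the bar with 79 N at the wrist for a moment. That is under the 120 N limit, and I eased off at once.
- **Gripper tilt:** The gripper tilted to about 11° while following the lever. I straightened it to under 1° by pushing the bar gently against its upper stop.
- **Drawer:** One badge in the drawer was knocked about 4 cm aside while the arm was away. It stayed flat, and I placed the last badge clear of it. All three lay flat and face up in the last picture before closing.
- **Last checks:** I could not see the catch itself. A second and third push on the drawer, at about 11 and 15 N, met a hard stop with no travel. The front-to-back length measured about 201.5 mm from the top camera and 204 mm from the side (202 mm if fully home), unchanged after the last push. The lever was up, the cup was standing, the bystanders and both orange look-alikes looked unmoved, and the arm was clear of everything.

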